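# Find and take up the play of a spinner's rotor

### The job

One of the two small open spinners has a rotor that is loose on its spindle. Gently rock the rotors by their hubs, to the left and then to the right, to feel which one has play; tighten that one's hub nut (clockwise) until it is hand-tight, without forcing the spindle round, then rock its hub left and then right once more to prove that the play is gone. Leave the sound spinner's nut and the other things on the bench as they are.

Things in the scene. Friction and masses are not known exactly. Their poses are not given: they have to be found in the camera images.
- spinner_1: Small round bench spinner (mini centrifuge), white, 147 mm across, 80 mm high; round lid in a grey frame standing open at its back (to 235 mm high, its face about 75 mm behind the spindle), control nose in front; fixed to the bench. Origin on the spindle axis at bench level; x to its back (away from the robot), y to its left. One of the two, drawn afresh each time, is loose; nothing shows outside.
- spinner_2: Small round bench spinner (mini centrifuge), white, 147 mm across, 80 mm high; round lid in a grey frame standing open at its back (to 235 mm high, its face about 75 mm behind the spindle), control nose in front; fixed to the bench. Origin on the spindle axis at bench level; x to its back (away from the robot), y to its left. One of the two, drawn afresh each time, is loose; nothing shows outside.
- rotor_1: Aluminium rotor of spinner_1: cone 92 mm across with 8 tube seats, from 89 mm high at the hub down to 71 mm at the rim; plain round hub on top, 40 mm diameter, 89 to 112 mm above the bench. Origin on the axis, 55 mm high, about which it rocks. Loose, it tips freely (about 1 N at the hub, and stays where it is left) 0.03 to 0.06 rad each way, 1.5 to 2.7 mm at the hub; sound, it has no free play.
- hub_1 (a point): Centre of rotor_1's hub (40 mm diameter), 101 mm above the bench: the place to push or hold for rocking; tips with the rotor. Past any play the spindle's rubber mounts yield springily, about 0.2 mm per N at the hub. A push of 5 to 10 N each way is a fair test, 20 N overstrains the mounts.
- spindle_end_1 (a point): Top end of spinner_1's spindle (8 mm diameter, slotted, 139 mm above the bench, standing 6 mm out of the nut). x and y as the spinner's while the spindle stands still; a brake holds it up to about 0.45 N m.
- nuttop_1 (a point): Centre of the top of spinner_1's hub nut: knurled dark steel, 26 mm diameter, 113 to 133 mm above the bench, right above the hub. Clockwise from above tightens, drag about 0.06 N m. A loose one comes up firm after 0.8 to 1.35 rad; 0.2 to 0.35 N m is hand-tight. It leans with the spindle; 14 N sideways here overstrains it.
- nut_mark_1 (a point): Point on the top edge of spinner_1's nut, 13 mm from its axis, in line with the short white index line on it; shows how far the nut has been turned.
- rotor_2: Aluminium rotor of spinner_2: cone 92 mm across with 8 tube seats, from 89 mm high at the hub down to 71 mm at the rim; plain round hub on top, 40 mm diameter, 89 to 112 mm above the bench. Origin on the axis, 55 mm high, about which it rocks. Loose, it tips freely (about 1 N at the hub, and stays where it is left) 0.03 to 0.06 rad each way, 1.5 to 2.7 mm at the hub; sound, it has no free play.
- hub_2 (a point): Centre of rotor_2's hub (40 mm diameter), 101 mm above the bench: the place to push or hold for rocking; tips with the rotor. Past any play the spindle's rubber mounts yield springily, about 0.2 mm per N at the hub. A push of 5 to 10 N each way is a fair test, 20 N overstrains the mounts.
- spindle_end_2 (a point): Top end of spinner_2's spindle (8 mm diameter, slotted, 139 mm above the bench, standing 6 mm out of the nut). x and y as the spinner's while the spindle stands still; a brake holds it up to about 0.45 N m.
- nuttop_2 (a point): Centre of the top of spinner_2's hub nut: knurled dark steel, 26 mm diameter, 113 to 133 mm above the bench, right above the hub. Clockwise from above tightens, drag about 0.06 N m. A loose one comes up firm after 0.8 to 1.35 rad; 0.2 to 0.35 N m is hand-tight. It leans with the spindle; 14 N sideways here overstrains it.
- nut_mark_2 (a point): Point on the top edge of spinner_2's nut, 13 mm from its axis, in line with the short white index line on it; shows how far the nut has been turned.
- vial: Bystander: sample vial with white cap, 29 mm diameter, 68 mm high, standing between the spinners; origin under its centre.
- dropper_bottle: Bystander: small dropper bottle with a pointed cap, 34 mm diameter, 86 mm high, standing behind the gap between the spinners; origin under its centre.
- timer: Bystander: flat lab timer, 64x66x18 mm, at the front left; origin under its centre.

How it is judged:
By the outcome, as a careful person would: the job done as asked, in the order asked, and still so for the second after the job is handed in, with the robot touching nothing.
It also fails if it takes over 72 s, if anything falls off the work surface, if the arm or the gripper's body presses on something with over 40 N, if the wrist force passes 120 N, or if a joint passes its speed limit or range.

### The arm

A 6-joint arm with a two-finger parallel gripper is mounted at the origin on a cart in front of the work surface, level with it; the furniture and walls round the work are solid. World frame = base frame: x ahead of the robot, y to its left, z up, the work surface at z = 0. Lengths are in m, angles in rad, forces in N, time in s.
With the tool pointing down it reaches from about 0.425 to 0.95 m from the base axis. Payload 3.5 kg.
Tool frame: the origin (TCP) lies at the very end of the fingers, on their centre line; the grasp point (between the pads) lies 19 mm behind it; y points along the fingers, z is the direction in which the jaws open and shut, and the axes are right-handed (so a half turn about y gives the same grasp; the last joint's range is limited). The gripper opens to 85 mm and grips with 20 to 120 N. Pads are 22 mm wide; open, the fingers measure 114 mm over their backs; the gripper's body (76 mm by 85 mm) begins 54 mm behind the grasp point. The pads swing forward as they close: fully open they stand 13 mm farther back than shut.
Start: joints at [1.167, 0.286, 1.577, -0, 1.279, -0.15], TCP at [0.169, 0.653, 0.231] pointing down, gripper open.
Joint ranges: [-2.77, 2.77], [-0.9, 2.22], [0.21, 2.48], [-1.53, 4.67], [0.24, 2.81], [-2.84, 2.84]. Speed limits (rad/s): [2.79, 2.79, 3.14, 3.14, 3.14, 3.14].

### API

Orientations are given as a unit quaternion [x, y, z, w].
In Python, from plant import ctrl gives the robot as it stands. The module is installed in compiled form; this text tells all that it offers.
- The arm moves only by the tool jog_arm, never from a script. Its argument "deltas" is a list of rows, each a list of 3 entries, a list of its own where there are three numbers: the turn, a rotation vector about the tool's x, y, z in rad, then the shift along the tool's x, y, z in m, then the opening, from 0 (shut) to 1 (fully open). In form: [[[wx, wy, wz], [dx, dy, dz], gripper], ...]. A call has 1 to 10 rows; each row is the pose to reach, as a shift and turn from the pose measured when the call began, along the tool's axes at that moment; what a row does not reach only later rows make up. A row lasts 1/12 s, in which the tool goes at most 41.7 mm and 7.16 degrees, less where a joint would pass 70% of its speed; a pose out of reach is approached as far as the arm can. A call with a gripper value outside its range is refused whole. The fingers move at their own pace and stop on an object; "force" is the grip in N (left out, the last holds). Time passes only in rows, so rows that repeat a pose let the fingers close. It gives the time, the measured TCP pose, the force and the opening at its end, in the units of the state.
- ctrl.get_state(): the state, without advancing time (a new reading comes with each control period).
- ctrl.read_camera(name): name is "scene" or "top" or "wrist"; returns a dict with "pixels" (420x560x3 uint8, blue, green, red), "range_z" (420x560 float32, m along the optical axis (not along the pixel's ray), 0 where there is no reading), "fx", "fy", "cx", "cy" (pixels), "k1" (the pictures are not rectified: a ray, as slopes to the right and down, at radius r is drawn at 1 + k1 r^2 times it, then the intrinsics apply), "T" (4x4, takes a point from camera to world coordinates); the wrist camera has in their place "mount" (4x4, takes a point from camera to tool coordinates, whose origin is the TCP and whose axes are the tool frame's). Camera axes: x right, y up, looking along -z (the intrinsics and any distortion apply to the point x, -y, -z); pixel columns grow to the right and rows downward; lengths in m; the calibration is good to about 2 mm. A picture is of the moment at which its call begins: read the wrist's pose just before it.
- ctrl.sign_off(): hands the job in, once; it reports no verdict.
The state is a dict: "time": time; "qpos": joint angles; "dq": joint speeds; "joint_efforts": joint torques, N m; "eef_pos": TCP position; "tcp_rot": TCP orientation; "contact_force": force on the tool from outside, world axes, zero at the start; "wrist_torque": the same for the moment, N m; "opening": opening from 0.0 (shut) to 1.0 (fully open).
Only numpy, scipy, OpenCV 4.12 (cv2) and the standard library are available. Lean on these libraries where they do the work, as an engineer would, in place of code of your own. Each camera call takes 0.05 s, during which the arm holds its last target.

## Working session

There is one attempt and no reset: what is moved stays moved. The work goes in short steps, Python scripts to look and compute and a tool call to move; the robot and the scene stay as the last step left them, time stands still between calls to the robot, and variables do not carry over. Pictures are saved under pics/ and viewed, and the job is handed in when it is done.

Besides the shell and the picture viewer there is one more tool, called by a JSON object that holds its "op" and its "data", one argument or row to a line. jog_arm: Moves the arm, as the interface text tells. Its arguments: {"type":"object","properties":{"deltas":{"type":"array","items":{"type":"array"}},"force":{"type":"number"}},"required":["deltas"]}

```bash
mkdir -p pics
cat > h.py <<'E'
import numpy as np,cv2
from plant import ctrl
from scipy.spatial.transform import Rotation as R
def st():
    s=ctrl.get_state(); return s
def world(c,u,v,z=None,s=None):
    x=(u-c['cx'])/c['fx']; y=(v-c['cy'])/c['fy']
    a,b=x,y
    for _ in range(20):
        r2=a*a+b*b; a=x/(1+c['k1']*r2); b=y/(1+c['k1']*r2)
    d=np.array([a,-b,-1.])
    if 'T' in c: T=np.array(c['T'])
    else:
        W=np.eye(4);W[:3,:3]=R.from_quat(s['tcp_rot']).as_matrix();W[:3,3]=s['eef_pos'];T=W@np.array(c['mount'])
    o=T[:3,3]; w=T[:3,:3]@d
    if z is None: t=c['range_z'][int(round(v)),int(round(u))]
    else: t=(z-o[2])/w[2]
    return o+w*t
E
python3 - <<'E'
from h import *
s=st()
for k in s: print(k,np.round(s[k],4))
for n in("scene","top","wrist"):
    c=ctrl.read_camera(n); cv2.imwrite(f'pics/{n}0.png',c['pixels']); 
    print(n,c['fx'],c['k1'],np.round(c.get('T',c.get('mount')),3).tolist())
    np.save(f'{n}.npy',c,allow_pickle=True)
E
```

```text
time 0.0
qpos [ 1.167   0.2872  1.5782  0.      1.2786 -0.15  ]
dq [ 0.0006  0.0001  0.002  -0.0011  0.0015  0.001 ]
joint_efforts [ 1.00000e-03 -4.05977e+01 -2.92633e+01  0.00000e+00  5.90000e-03
  0.00000e+00]
eef_pos [0.1692 0.6528 0.2299]
tcp_rot [ 0.7022 -0.0897  0.0893 -0.7006]
contact_force [0.9191 0.0869 0.3011]
wrist_torque [ 0.0624  0.0452 -0.0303]
opening 0.9991
scene 411.8976016582789 -0.08370146932776854 [[0.626, 0.55, -0.553, 0.064], [-0.78, 0.438, -0.447, -0.375], [-0.004, 0.711, 0.703, 0.736], [0.0, 0.0, 0.0, 1.0]]
top 416.85318356812365 0.02978471767889536 [[0.013, 0.993, -0.117, 0.432], [-1.0, 0.014, 0.004, 0.022], [0.006, 0.117, 0.993, 1.016], [0.0, 0.0, 0.0, 1.0]]
wrist 327.79200970487426 -0.013678623677199957 [[-0.002, -0.956, -0.293, -0.074], [-0.0, 0.293, -0.956, -0.143], [1.0, -0.001, -0.001, -0.0], [0.0, 0.0, 0.0, 1.0]]
```

View pics/top0.png

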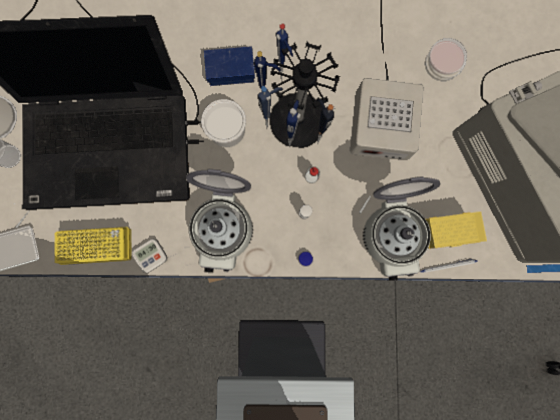

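View pics/scene0.png

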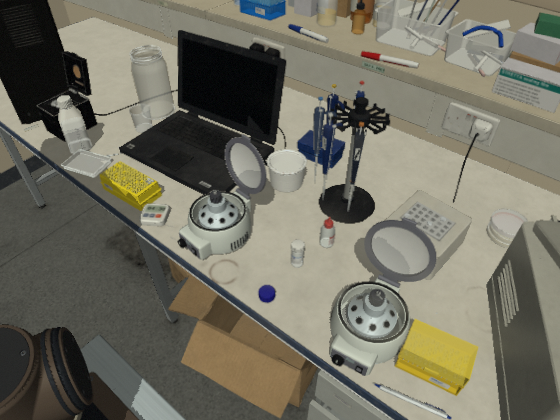

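Run:
```python
import cv2,numpy as np
a=cv2.imread('pics/top0.png');
f=lambda im:cv2.resize(im,None,fx=4,fy=4,interpolation=cv2.INTER_CUBIC)
cv2.imwrite('pics/topc.png',np.hstack([f(a[180:280,170:270]),f(a[180:280,350:450])]))
b=cv2.imread('pics/scene0.png')
cv2.imwrite('pics/scc.png',np.hstack([f(b[170:270,170:270]),f(b[270:370,325:425])]))
```

```text
(no output)
```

View pics/topc.png

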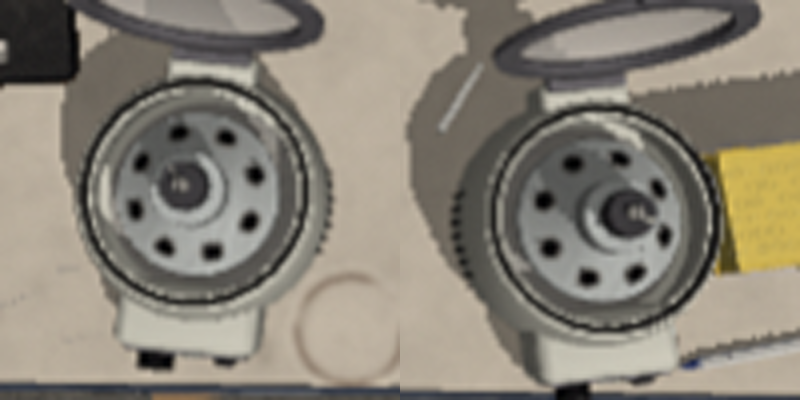

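View pics/scc.png

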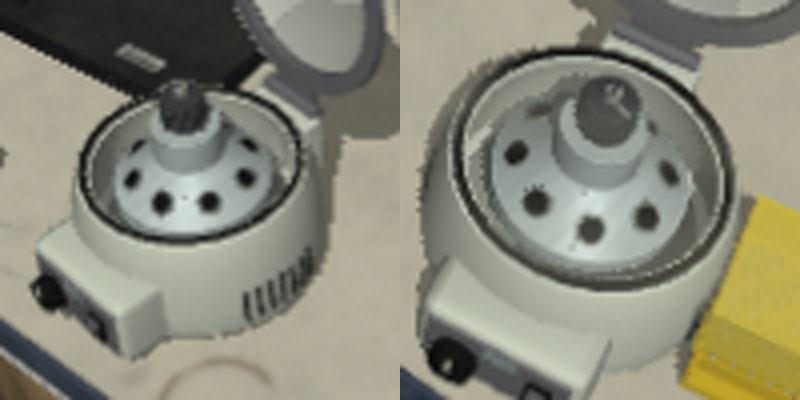

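Run:
```python
from h import *
T=np.load('top.npy',allow_pickle=True).item();S=np.load('scene.npy',allow_pickle=True).item()
for n,p in {'Lrim':(218.5,227.5,.08),'Lnut':(215.5,226.2,.133),'Lend':(214.8,226,.139),'Rrim':(401.5,234.5,.08),'Rnut':(407.5,233,.133),'Rend':(409,233,.139),'vial':(305.5,211,.068),'drop':(313,172,.08)}.items(): print(n,np.round(world(T,*p),4), np.round(world(T,*p[:2]),4))
# scene crop
f=lambda x,y,ox,oy:(ox+x/4,oy+y/4)
for n,p in {'Lend':(*f(182,90,170,170),.139),'Rend':(*f(615-400,92,325,270),.139),'Rnut':(*f(611-400,100,325,270),.133)}.items(): print(n,np.round(world(S,*p),4), np.round(world(S,*p[:2]),4))
```

```text
Lrim [0.4978 0.1554 0.08  ] [0.4942 0.1482 0.1306]
Lnut [0.4967 0.1543 0.133 ] [0.4964 0.1537 0.1369]
Lend [0.4967 0.1549 0.139 ] [0.4965 0.1546 0.141 ]
Rrim [ 0.4877 -0.2553  0.08  ] [ 0.4845 -0.2396  0.133 ]
Rnut [ 0.4879 -0.2523  0.133 ] [ 0.4876 -0.2508  0.1378]
Rend [ 0.4876 -0.2536  0.139 ] [ 0.4876 -0.254   0.1377]
vial [ 0.5391 -0.0406  0.068 ] [ 0.5394 -0.0408  0.0653]
drop [ 0.6277 -0.0564  0.08  ] [ 0.63   -0.0573  0.0689]
Lend [0.4925 0.1486 0.139 ] [0.494  0.1505 0.1369]
Rend [ 0.484  -0.2555  0.139 ] [ 0.4841 -0.2555  0.1388]
Rnut [ 0.4834 -0.255   0.133 ] [ 0.4824 -0.2553  0.1345]
```

```bash
cat >> h.py <<'E'
def to(p,yaw=0.,show=True):
    s=st(); Rc=R.from_quat(s['tcp_rot'])
    Rt=R.from_euler('z',yaw)*R.from_matrix(np.array([[1,0,0],[0,0,1],[0,-1,0]]).astype(float))
    rv=(Rc.inv()*Rt).as_rotvec(); d=Rc.inv().apply(np.array(p)-s['eef_pos'])
    print('t',round(s['time'],2),'pos',np.round(s['eef_pos'],4),'yaw',round((Rc*R.from_matrix(np.array([[1,0,0],[0,0,1],[0,-1,0]]).astype(float)).inv()).as_euler('zyx')[0],4),'F',np.round(s['contact_force'],2),'M',np.round(s['wrist_torque'],3),'op',round(s['opening'],3))
    print('rv',np.round(rv,4).tolist(),'d',np.round(d,4).tolist())
E
python3 -c "
from h import *
to([.496,.153,.25],0)"
```

```text
t 0.15 pos [0.1692 0.6529 0.2302] yaw -0.2538 F [-0.56  0.25 -0.33] M [0.009 0.031 0.041] op 1.001
rv [0.0019, -0.2538, -0.0005] d [0.4418, -0.0191, -0.4019]
```

{"op": "jog_arm", "data": {
  "deltas": [
    [[0, 0, 0], [0.03, -0.02, -0.027], 0.9],
    [[0, -0.05, 0], [0.06, -0.02, -0.055], 0.9],
    [[0, -0.1, 0], [0.09, -0.02, -0.082], 0.9],
    [[0, -0.15, 0], [0.12, -0.02, -0.109], 0.9],
    [[0, -0.2, 0], [0.15, -0.02, -0.136], 0.9],
    [[0, -0.25, 0], [0.18, -0.02, -0.164], 0.9],
    [[0, -0.254, 0], [0.21, -0.02, -0.191], 0.9],
    [[0, -0.254, 0], [0.24, -0.02, -0.218], 0.9],
    [[0, -0.254, 0], [0.265, -0.02, -0.241], 0.9],
    [[0, -0.254, 0], [0.285, -0.02, -0.26], 0.9]
  ]
}}

```text
time: 0.98
eef_pos: [0.3807, 0.3274, 0.2504]
tcp_rot: [0.708, -0.001, 0.0, -0.706]
contact_force: [0.4, 1.2, 0.6]
opening: 0.901
```

```bash
python3 -c "
from h import *
to([.47,.153,.25],0)"
```

```text
t 0.98 pos [0.3807 0.3274 0.2504] yaw -0.0012 F [0.41 1.16 0.57] M [ 0.038 -0.028  0.023] op 0.901
rv [0.0022, -0.0012, -0.0006] d [0.0895, 0.0007, -0.1743]
```

{"op": "jog_arm", "data": {
  "deltas": [
    [[0, 0, 0], [0.02, 0, -0.035], 0.9],
    [[0, 0, 0], [0.04, 0, -0.07], 0.9],
    [[0, 0, 0], [0.06, 0, -0.105], 0.9],
    [[0, 0, 0], [0.075, 0, -0.14], 0.9],
    [[0.002, 0, 0], [0.085, 0, -0.165], 0.9],
    [[0.002, 0, 0], [0.0895, 0.0007, -0.174], 0.9],
    [[0.002, 0, 0], [0.0895, 0.0007, -0.174], 0.9],
    [[0.002, 0, 0], [0.0895, 0.0007, -0.174], 0.9]
  ]
}}

```text
time: 1.65
eef_pos: [0.4697, 0.1536, 0.2497]
tcp_rot: [-0.707, 0.001, -0.0, 0.707]
contact_force: [0.3, 0.6, 0.8]
opening: 0.899
```

```bash
python3 -c "
from h import *
to([.496,.153,.2],0)
c=ctrl.read_camera('wrist');cv2.imwrite('pics/w1.png',c['pixels']);np.save('w1.npy',c,allow_pickle=True)
s=st();print(s['time']);np.save('w1s.npy',s,allow_pickle=True)"
```

```text
t 1.65 pos [0.4697 0.1536 0.2497] yaw -0.0022 F [0.34 0.65 0.79] M [ 0.051 -0.017  0.002] op 0.899
rv [-0.0005, -0.0022, -0.0016] d [0.0264, 0.0497, -0.0006]
1.7
```

View pics/w1.png

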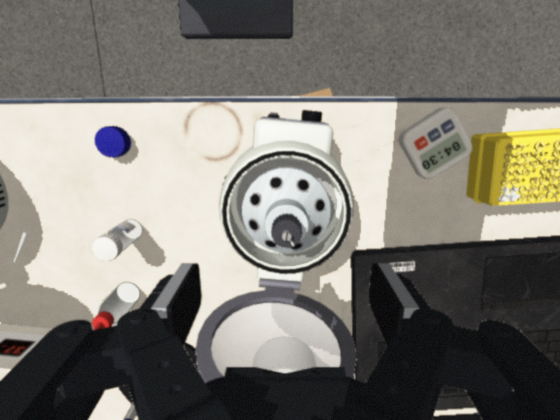

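Run:
```python
from h import *
c=np.load('w1.npy',allow_pickle=True).item();s=np.load('w1s.npy',allow_pickle=True).item()
cv2.imwrite('pics/w1c.png',cv2.resize(c['pixels'][140:290,215:360],None,fx=4,fy=4,interpolation=cv2.INTER_CUBIC))
print(np.round(world(c,287,205,.08,s),4),np.round(world(c,290,237,.139,s),4),np.round(world(c,290,237,None,s),4))
```

```text
[0.4868 0.1565 0.08  ] [0.4973 0.1586 0.139 ] [0.4971 0.1586 0.1393]
```

View pics/w1c.png

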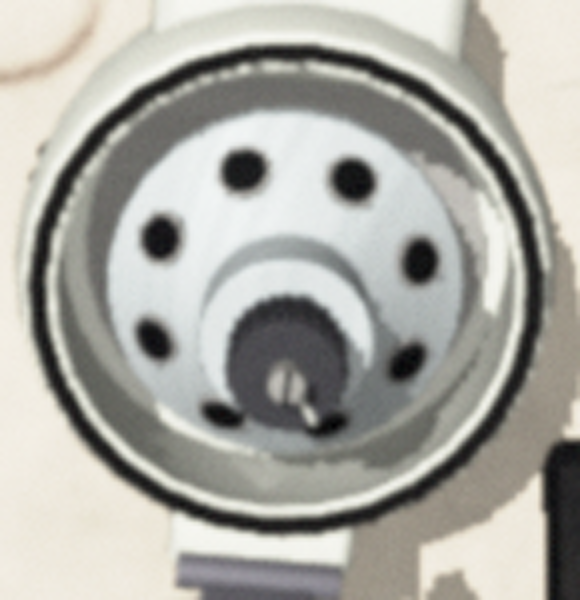

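Run:
```python
from h import *
c=np.load('w1.npy',allow_pickle=True).item();s=np.load('w1s.npy',allow_pickle=True).item()
o=(215,140)
for n,x,y,z in [('rim',287,290,.08),('end',286,382,.139),('nut',287,366,.133),('hubtop',288,335,.112),('mark',314,422,.133),('hingeL',178,570,.08),('hingeR',345,575,.08)]:
    print(n,np.round(world(c,o[0]+x/4,o[1]+y/4,z,s),4))
to([.496,.155,.2],0)
```

```text
rim [0.4946 0.1562 0.08  ]
end [0.4959 0.1557 0.139 ]
nut [0.4947 0.1559 0.133 ]
hubtop [0.4952 0.1563 0.112 ]
mark [0.5075 0.1617 0.133 ]
hingeL [0.5734 0.1272 0.08  ]
hingeR [0.5749 0.172  0.08  ]
t 1.7 pos [0.4695 0.1542 0.2498] yaw -0.0007 F [ 0.06  0.54 -0.62] M [-0.012  0.005  0.025] op 0.899
rv [-0.0004, -0.0007, -0.0015] d [0.0266, 0.0497, 0.0008]
```

{"op": "jog_arm", "data": {
  "deltas": [
    [[0, 0.03, 0], [0.015, 0.02, 0.001], 0.85],
    [[0, 0.07, 0], [0.0255, 0.05, 0.002], 0.8],
    [[0, 0.07, 0], [0.0255, 0.08, 0.002], 0.8],
    [[0, 0.07, 0], [0.0255, 0.11, 0.002], 0.8],
    [[0, 0.07, 0], [0.0255, 0.13, 0.002], 0.8],
    [[0, 0.07, 0], [0.0255, 0.145, 0.002], 0.75],
    [[0, 0.07, 0], [0.0255, 0.154, 0.002], 0.7],
    [[0, 0.07, 0], [0.0255, 0.157, 0.002], 0.7],
    [[0, 0.07, 0], [0.0255, 0.157, 0.002], 0.7]
  ],
  "force": 20
}}

```text
time: 2.45
eef_pos: [0.4942, 0.1573, 0.0924]
tcp_rot: [-0.707, 0.025, -0.024, 0.707]
contact_force: [-0.2, 0.7, -0.3]
opening: 0.705
```

```bash
python3 -c "
from h import *
to([.495,.156,.092],-.075)
c=ctrl.read_camera('wrist');cv2.imwrite('pics/w2.png',c['pixels'])"
```

```text
t 2.45 pos [0.4942 0.1573 0.0924] yaw -0.0691 F [-0.22  0.74 -0.29] M [-0.033  0.007 -0.006] op 0.705
rv [-0.0003, 0.0059, -0.0025] d [0.0008, 0.0004, -0.0012]
```

View pics/w2.png

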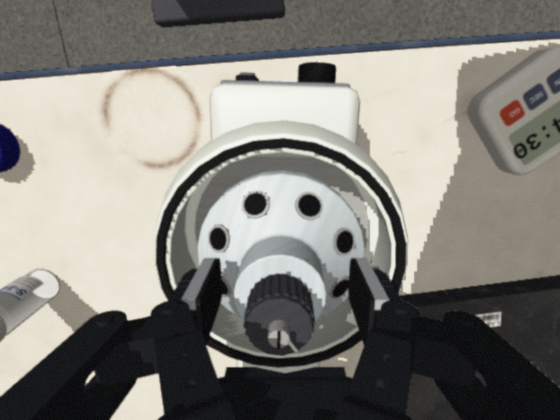

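{"op": "jog_arm", "data": {
  "deltas": [
    [[0, 0.006, 0], [0, 0, -0.0012], 0.65],
    [[0, 0.006, 0], [0, 0, -0.0012], 0.62],
    [[0, 0.006, 0], [0, 0, -0.0012], 0.6],
    [[0, 0.006, 0], [0, 0, -0.0012], 0.6]
  ]
}}

```text
time: 2.83
eef_pos: [0.4955, 0.1559, 0.0943]
tcp_rot: [-0.706, 0.026, -0.027, 0.707]
contact_force: [0.0, 1.2, 0.7]
opening: 0.601
```

```bash
python3 -c "
from h import *
to([.495,.156,.092],-.075)
c=ctrl.read_camera('wrist');cv2.imwrite('pics/w3.png',c['pixels'])"
```

```text
t 2.83 pos [0.4955 0.1559 0.0943] yaw -0.0756 F [0.03 1.18 0.69] M [0.004 0.021 0.017] op 0.601
rv [-0.0009, -0.0006, 0.001] d [-0.0005, 0.0023, 0.0001]
```

View pics/w3.png

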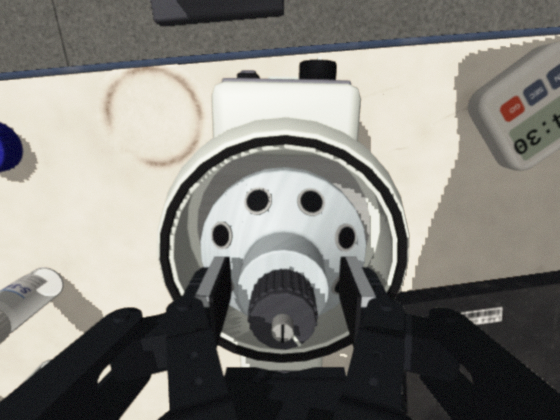

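{"op": "jog_arm", "data": {
  "deltas": [
    [[0, 0, 0], [0, 0.002, 0], 0.55],
    [[0, 0, 0], [0, 0.002, 0.001], 0.55],
    [[0, 0, 0], [0, 0.002, 0.002], 0.55]
  ]
}}

```text
time: 3.13
eef_pos: [0.4953, 0.1578, 0.0918]
tcp_rot: [-0.706, 0.027, -0.027, 0.707]
contact_force: [-0.1, -0.5, -0.0]
opening: 0.548
```

{"op": "jog_arm", "data": {
  "deltas": [
    [[0, 0, 0], [0, 0, 0.001], 0.55],
    [[0, 0, 0], [0, 0, 0.001], 0.55]
  ]
}}

```text
time: 3.3
eef_pos: [0.4954, 0.1589, 0.0918]
tcp_rot: [-0.706, 0.027, -0.027, 0.707]
contact_force: [0.2, -0.7, -0.3]
opening: 0.549
```

{"op": "jog_arm", "data": {
  "deltas": [
    [[0, 0, 0], [0, 0, 0.001], 0.55],
    [[0, 0, 0], [0, 0, 0.001], 0.55]
  ]
}}

```text
time: 3.47
eef_pos: [0.4956, 0.1599, 0.0919]
tcp_rot: [-0.706, 0.027, -0.027, 0.707]
contact_force: [0.2, -0.9, 0.5]
opening: 0.551
```

{"op": "jog_arm", "data": {
  "deltas": [
    [[0, 0, 0], [0, 0, 0.0008], 0.55],
    [[0, 0, 0], [0, 0, 0.0008], 0.55]
  ]
}}

```text
time: 3.63
eef_pos: [0.4957, 0.1606, 0.092]
tcp_rot: [0.707, -0.027, 0.027, -0.707]
contact_force: [-0.9, -1.2, 0.5]
opening: 0.555
```

{"op": "jog_arm", "data": {
  "deltas": [
    [[0, 0, 0], [0, 0, 0.0008], 0.55],
    [[0, 0, 0], [0, 0, 0.0008], 0.55]
  ]
}}

```text
time: 3.8
eef_pos: [0.4958, 0.1611, 0.0921]
tcp_rot: [0.707, -0.026, 0.026, -0.706]
contact_force: [-0.5, -3.4, 1.8]
opening: 0.548
```

{"op": "jog_arm", "data": {
  "deltas": [
    [[0, 0, 0], [0, 0, 0.0006], 0.55],
    [[0, 0, 0], [0, 0, 0.0006], 0.55]
  ]
}}

```text
time: 3.97
eef_pos: [0.4958, 0.1612, 0.0922]
tcp_rot: [0.707, -0.026, 0.026, -0.706]
contact_force: [-1.0, -4.2, 1.9]
opening: 0.549
```

{"op": "jog_arm", "data": {
  "deltas": [
    [[0, 0, 0], [0, 0, 0.001], 0.55],
    [[0, 0, 0], [0, 0, 0.001], 0.55]
  ]
}}

```text
time: 4.13
eef_pos: [0.4959, 0.1616, 0.0922]
tcp_rot: [0.708, -0.026, 0.026, -0.705]
contact_force: [-1.2, -5.3, 2.3]
opening: 0.551
```

{"op": "jog_arm", "data": {
  "deltas": [
    [[0, 0, 0], [0, 0, 0.0012], 0.55],
    [[0, 0, 0], [0, 0, 0.0012], 0.55]
  ]
}}

```text
time: 4.3
eef_pos: [0.4959, 0.1619, 0.0922]
tcp_rot: [0.709, -0.026, 0.026, -0.704]
contact_force: [-1.8, -6.9, 2.1]
opening: 0.556
```

```bash
python3 -c "
from h import *
to([.495,.156,.092],-.075)"
```

```text
t 4.3 pos [0.4959 0.1619 0.0922] yaw -0.0732 F [-1.77 -6.86  2.12] M [-1.178  0.176 -0.042] op 0.556
rv [0.0065, 0.0018, -0.0007] d [-0.0004, 0.0002, -0.0059]
```

{"op": "jog_arm", "data": {
  "deltas": [
    [[0.004, 0, 0], [0, 0, -0.003], 0.55],
    [[0.0065, 0.002, 0], [0, 0, -0.006], 0.55],
    [[0.0065, 0.002, 0], [0, 0, -0.0075], 0.55],
    [[0.0065, 0.002, 0], [0, 0, -0.0075], 0.55]
  ]
}}

```text
time: 4.63
eef_pos: [0.4953, 0.1545, 0.0921]
tcp_rot: [-0.706, 0.027, -0.027, 0.707]
contact_force: [0.1, 0.6, 0.2]
opening: 0.547
```

{"op": "jog_arm", "data": {
  "deltas": [
    [[0, 0, 0], [0, 0, -0.001], 0.55],
    [[0, 0, 0], [0, 0, -0.001], 0.55]
  ]
}}

```text
time: 4.8
eef_pos: [0.4952, 0.1537, 0.0921]
tcp_rot: [-0.706, 0.027, -0.027, 0.707]
contact_force: [0.5, 0.4, 0.6]
opening: 0.552
```

{"op": "jog_arm", "data": {
  "deltas": [
    [[0, 0, 0], [0, 0, -0.001], 0.55],
    [[0, 0, 0], [0, 0, -0.001], 0.55]
  ]
}}

```text
time: 4.97
eef_pos: [0.4952, 0.1528, 0.0922]
tcp_rot: [-0.706, 0.027, -0.027, 0.707]
contact_force: [0.1, -0.3, 0.7]
opening: 0.546
```

{"op": "jog_arm", "data": {
  "deltas": [
    [[0, 0, 0], [0, 0, -0.0007], 0.55],
    [[0, 0, 0], [0, 0, -0.0007], 0.55]
  ]
}}

```text
time: 5.13
eef_pos: [0.4951, 0.1521, 0.0922]
tcp_rot: [-0.706, 0.027, -0.027, 0.707]
contact_force: [0.8, -0.1, 1.1]
opening: 0.548
```

{"op": "jog_arm", "data": {
  "deltas": [
    [[0, 0, 0], [0, 0, -0.0007], 0.55],
    [[0, 0, 0], [0, 0, -0.0007], 0.55]
  ]
}}

```text
time: 5.3
eef_pos: [0.4951, 0.1514, 0.0923]
tcp_rot: [-0.706, 0.027, -0.027, 0.707]
contact_force: [-0.0, 0.7, 0.7]
opening: 0.552
```

{"op": "jog_arm", "data": {
  "deltas": [
    [[0, 0, 0], [0, 0, -0.0007], 0.55],
    [[0, 0, 0], [0, 0, -0.0007], 0.55]
  ]
}}

```text
time: 5.47
eef_pos: [0.4951, 0.1508, 0.0924]
tcp_rot: [-0.706, 0.027, -0.027, 0.707]
contact_force: [-0.4, 1.2, 0.3]
opening: 0.55
```

{"op": "jog_arm", "data": {
  "deltas": [
    [[0, 0, 0], [0, 0, -0.0007], 0.55],
    [[0, 0, 0], [0, 0, -0.0007], 0.55]
  ]
}}

```text
time: 5.63
eef_pos: [0.4951, 0.1501, 0.0924]
tcp_rot: [-0.706, 0.027, -0.027, 0.707]
contact_force: [-0.3, 1.6, 0.7]
opening: 0.55
```

{"op": "jog_arm", "data": {
  "deltas": [
    [[0, 0, 0], [0, 0, -0.0007], 0.55],
    [[0, 0, 0], [0, 0, -0.0007], 0.55]
  ]
}}

```text
time: 5.8
eef_pos: [0.4951, 0.1493, 0.0925]
tcp_rot: [-0.706, 0.027, -0.027, 0.708]
contact_force: [-0.7, 1.1, 1.7]
opening: 0.549
```

{"op": "jog_arm", "data": {
  "deltas": [
    [[0, 0, 0], [0, 0, -0.0007], 0.55],
    [[0, 0, 0], [0, 0, -0.0007], 0.55]
  ]
}}

```text
time: 5.97
eef_pos: [0.4952, 0.1488, 0.0927]
tcp_rot: [-0.705, 0.027, -0.027, 0.708]
contact_force: [-0.6, 1.5, 0.1]
opening: 0.551
```

{"op": "jog_arm", "data": {
  "deltas": [
    [[0, 0, 0], [0, 0, -0.0007], 0.55],
    [[0, 0, 0], [0, 0, -0.0007], 0.55]
  ]
}}

```text
time: 6.13
eef_pos: [0.4952, 0.1485, 0.0928]
tcp_rot: [-0.705, 0.027, -0.028, 0.708]
contact_force: [0.3, 3.1, 0.8]
opening: 0.546
```

{"op": "jog_arm", "data": {
  "deltas": [
    [[0, 0, 0], [0, 0, -0.0008], 0.55],
    [[0, 0, 0], [0, 0, -0.0008], 0.55]
  ]
}}

```text
time: 6.3
eef_pos: [0.4952, 0.1482, 0.0928]
tcp_rot: [-0.705, 0.027, -0.028, 0.709]
contact_force: [-0.8, 5.4, 1.2]
opening: 0.553
```

{"op": "jog_arm", "data": {
  "deltas": [
    [[0, 0, 0], [0, 0, -0.001], 0.55],
    [[0, 0, 0], [0, 0, -0.001], 0.55]
  ]
}}

```text
time: 6.47
eef_pos: [0.4951, 0.1479, 0.0928]
tcp_rot: [-0.704, 0.027, -0.028, 0.709]
contact_force: [0.6, 6.5, 0.1]
opening: 0.548
```

```bash
python3 -c "
from h import *
to([.495,.156,.092],-.075)
s=st();print(R.from_quat(s['tcp_rot']).as_matrix().round(4))"
```

```text
t 6.47 pos [0.4951 0.1479 0.0928] yaw -0.0783 F [0.61 6.54 0.07] M [ 1.023 -0.054  0.01 ] op 0.548
rv [-0.0076, -0.0033, 0.0011] d [-0.0008, 0.0009, 0.008]
[[ 0.9969  0.0017  0.0782]
 [-0.0782  0.0075  0.9969]
 [ 0.0011 -1.      0.0076]]
```

{"op": "jog_arm", "data": {
  "deltas": [
    [[-0.007, 0, 0], [0, 0, 0.004], 0.65],
    [[-0.007, 0, 0], [0, 0, 0.008], 0.75],
    [[-0.007, 0, 0], [0, 0, 0.008], 0.85],
    [[-0.007, 0, 0], [0, -0.03, 0.008], 0.9],
    [[-0.007, 0, 0], [0, -0.07, 0.008], 0.9],
    [[-0.007, 0, 0], [0, -0.105, 0.005], 0.9],
    [[-0.007, 0, 0], [0, -0.14, 0], 0.9],
    [[-0.007, 0, 0], [0, -0.158, -0.03], 0.9],
    [[-0.007, 0, 0], [0, -0.158, -0.07], 0.9]
  ]
}}

```text
time: 7.22
eef_pos: [0.4921, 0.0773, 0.2568]
tcp_rot: [0.707, -0.022, 0.03, -0.707]
contact_force: [0.4, -0.5, 0.3]
opening: 0.901
```

```bash
python3 -c "
from h import *
to([.465,-.254,.25],0.08)
s=st();print(R.from_quat(s['tcp_rot']).as_matrix().round(4))"
```

```text
t 7.22 pos [0.4921 0.0773 0.2568] yaw -0.0737 F [ 0.43 -0.52  0.33] M [-0.022  0.004  0.013] op 0.901
rv [0.0007, -0.1537, 0.0122] d [-0.0027, 0.0066, -0.3324]
[[ 9.972e-01  1.220e-02  7.360e-02]
 [-7.360e-02 -7.000e-04  9.973e-01]
 [ 1.220e-02 -9.999e-01  2.000e-04]]
```

{"op": "jog_arm", "data": {
  "deltas": [
    [[0, -0.05, 0], [0, 0.002, -0.04], 0.9],
    [[0, -0.1, 0.006], [0, 0.003, -0.08], 0.9],
    [[0, -0.154, 0.012], [-0.002, 0.005, -0.12], 0.9],
    [[0, -0.154, 0.012], [-0.002, 0.006, -0.16], 0.9],
    [[0, -0.154, 0.012], [-0.002, 0.0066, -0.2], 0.9],
    [[0, -0.154, 0.012], [-0.002, 0.0066, -0.24], 0.9],
    [[0, -0.154, 0.012], [-0.003, 0.0066, -0.28], 0.9],
    [[0, -0.154, 0.012], [-0.003, 0.0066, -0.315], 0.9],
    [[0, -0.154, 0.012], [-0.003, 0.0066, -0.332], 0.9],
    [[0, -0.154, 0.012], [-0.003, 0.0066, -0.332], 0.9]
  ]
}}

```text
time: 8.05
eef_pos: [0.4637, -0.2573, 0.2497]
tcp_rot: [0.707, 0.026, -0.027, -0.706]
contact_force: [0.6, -0.7, -0.2]
opening: 0.9
```

```bash
python3 -c "
from h import *
to([.487,-.254,.092],0.08)
c=ctrl.read_camera('wrist');cv2.imwrite('pics/w4.png',c['pixels']);np.save('w4.npy',c,allow_pickle=True)
s=st();np.save('w4s.npy',s,allow_pickle=True)
cv2.imwrite('pics/w4c.png',cv2.resize(c['pixels'][130:280,215:360],None,fx=4,fy=4,interpolation=cv2.INTER_CUBIC))
"
```

```text
t 8.05 pos [ 0.4637 -0.2573  0.2497] yaw 0.0758 F [ 0.64 -0.68 -0.24] M [-0.019 -0.04   0.016] op 0.9
rv [0.002, -0.0042, -0.0014] d [0.0237, 0.1577, 0.0019]
```

View pics/w4c.png

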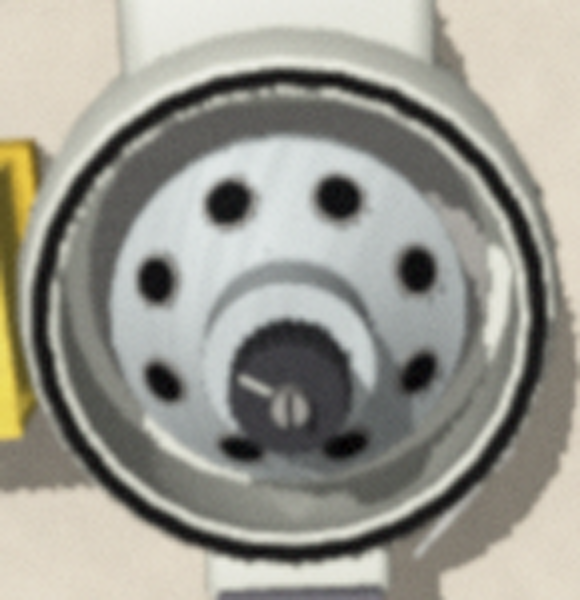

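```bash
python3 - <<'E'
from h import *
c=np.load('w4.npy',allow_pickle=True).item();s=np.load('w4s.npy',allow_pickle=True).item()
o=(215,130)
for n,x,y,z in [('rim',290,315,.08),('end',290,407,.139),('nut',290,390,.133),('hubtop',292,360,.112),('mark',240,377,.133),('hingeL',218,595,.08),('hingeR',385,592,.08)]:
    print(n,np.round(world(c,o[0]+x/4,o[1]+y/4,z,s),4))
E
python3 -c "
from h import *
to([.484,-.257,.092],0.1)"
```

```text
rim [ 0.4848 -0.251   0.08  ]
end [ 0.4867 -0.2513  0.139 ]
nut [ 0.4852 -0.2514  0.133 ]
hubtop [ 0.4857 -0.2508  0.112 ]
mark [ 0.4831 -0.2621  0.133 ]
hingeL [ 0.5642 -0.2639  0.08  ]
hingeR [ 0.5598 -0.2195  0.08  ]
t 8.1 pos [ 0.464  -0.2553  0.2496] yaw 0.077 F [ 0.69 -0.1  -0.86] M [ 0.053 -0.002 -0.002] op 0.9
rv [0.0004, -0.023, -0.0012] d [0.0201, 0.1575, -0.0032]
```

{"op": "jog_arm", "data": {
  "deltas": [
    [[0, -0.023, 0], [0.015, 0.02, 0], 0.85],
    [[0, -0.023, 0], [0.022, 0.05, 0.0007], 0.8],
    [[0, -0.023, 0], [0.022, 0.08, 0.0007], 0.8],
    [[0, -0.023, 0], [0.022, 0.11, 0.0007], 0.8],
    [[0, -0.023, 0], [0.022, 0.13, 0.0007], 0.75],
    [[0, -0.023, 0], [0.022, 0.145, 0.0007], 0.7],
    [[0, -0.023, 0], [0.022, 0.154, 0.0007], 0.7],
    [[0, -0.023, 0], [0.022, 0.157, 0.0007], 0.65],
    [[0, -0.023, 0], [0.022, 0.157, 0.0007], 0.65]
  ]
}}

```text
time: 8.85
eef_pos: [0.4856, -0.252, 0.0922]
tcp_rot: [-0.706, -0.035, 0.037, 0.706]
contact_force: [0.2, -0.4, -0.4]
opening: 0.649
```

```bash
python3 -c "
from h import *
to([.4855,-.253,.092],0.1)
c=ctrl.read_camera('wrist');cv2.imwrite('pics/w5.png',c['pixels'])"
```

```text
t 8.85 pos [ 0.4856 -0.252   0.0922] yaw 0.1012 F [ 0.19 -0.45 -0.42] M [ 0.022 -0.001  0.036] op 0.649
rv [-0.0004, 0.0012, -0.0022] d [-0.0002, 0.0002, -0.001]
```

View pics/w5.png

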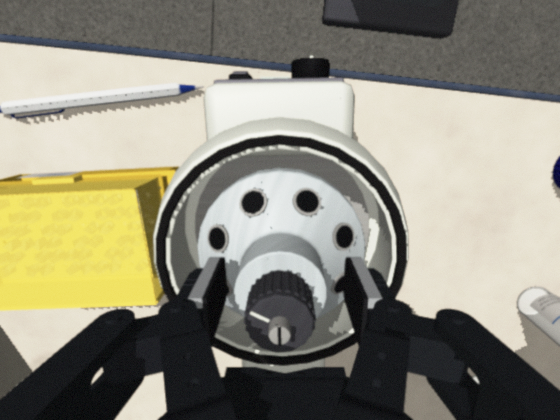

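{"op": "jog_arm", "data": {
  "deltas": [
    [[0, 0, 0], [0, 0, -0.001], 0.55],
    [[0, 0, 0], [0, 0, 0], 0.55],
    [[0, 0, 0], [0, 0, 0.001], 0.55]
  ]
}}

```text
time: 9.15
eef_pos: [0.4867, -0.2522, 0.0945]
tcp_rot: [0.707, 0.036, -0.035, -0.705]
contact_force: [0.4, 0.6, 0.2]
opening: 0.549
```

{"op": "jog_arm", "data": {
  "deltas": [
    [[0, 0, 0], [0, 0, 0.0008], 0.55],
    [[0, 0, 0], [0, 0, 0.0008], 0.55]
  ]
}}

```text
time: 9.32
eef_pos: [0.487, -0.2515, 0.0953]
tcp_rot: [0.707, 0.036, -0.035, -0.705]
contact_force: [-0.2, -0.6, -0.5]
opening: 0.551
```

{"op": "jog_arm", "data": {
  "deltas": [
    [[0, 0, 0], [0, 0, 0.0008], 0.55],
    [[0, 0, 0], [0, 0, 0.0008], 0.55]
  ]
}}

```text
time: 9.48
eef_pos: [0.487, -0.2507, 0.0955]
tcp_rot: [0.707, 0.037, -0.035, -0.705]
contact_force: [-0.2, 0.7, -0.4]
opening: 0.551
```

{"op": "jog_arm", "data": {
  "deltas": [
    [[0, 0, 0], [0, 0, 0.0008], 0.55],
    [[0, 0, 0], [0, 0, 0.0008], 0.55]
  ]
}}

```text
time: 9.65
eef_pos: [0.4869, -0.2502, 0.0956]
tcp_rot: [0.708, 0.037, -0.035, -0.705]
contact_force: [-0.3, -1.6, -0.1]
opening: 0.551
```

{"op": "jog_arm", "data": {
  "deltas": [
    [[0, 0, 0], [0, 0.002, 0.0008], 0.55],
    [[0, 0, 0], [0, 0.003, 0.0008], 0.55]
  ]
}}

```text
time: 9.82
eef_pos: [0.4873, -0.2501, 0.093]
tcp_rot: [0.708, 0.037, -0.034, -0.704]
contact_force: [1.4, -1.8, 2.0]
opening: 0.551
```

{"op": "jog_arm", "data": {
  "deltas": [
    [[0, 0, 0], [0, 0, 0.001], 0.55],
    [[0, 0, 0], [0, 0, 0.001], 0.55]
  ]
}}

```text
time: 9.98
eef_pos: [0.4873, -0.2498, 0.093]
tcp_rot: [0.709, 0.037, -0.034, -0.703]
contact_force: [-0.9, -3.6, -1.3]
opening: 0.551
```

{"op": "jog_arm", "data": {
  "deltas": [
    [[0, 0, 0], [0, 0, 0.001], 0.55],
    [[0, 0, 0], [0, 0, 0.001], 0.55]
  ]
}}

```text
time: 10.15
eef_pos: [0.4873, -0.2495, 0.0931]
tcp_rot: [0.71, 0.038, -0.034, -0.703]
contact_force: [0.8, -5.2, -0.7]
opening: 0.55
```

{"op": "jog_arm", "data": {
  "deltas": [
    [[0, 0, 0], [0, 0, 0.0012], 0.55],
    [[0, 0, 0], [0, 0, 0.0012], 0.55]
  ]
}}

```text
time: 10.32
eef_pos: [0.4873, -0.2493, 0.0931]
tcp_rot: [0.711, 0.038, -0.034, -0.702]
contact_force: [0.4, -6.7, -2.0]
opening: 0.545
```

{"op": "jog_arm", "data": {
  "deltas": [
    [[0, 0, 0], [0, 0, 0.0012], 0.55],
    [[0, 0, 0], [0, 0, 0.0012], 0.55]
  ]
}}

```text
time: 10.48
eef_pos: [0.4873, -0.2492, 0.0931]
tcp_rot: [0.712, 0.038, -0.034, -0.701]
contact_force: [1.5, -5.9, -2.7]
opening: 0.552
```

```bash
python3 -c "
from h import *
to([.4865,-.253,.092],0.1)"
```

```text
t 10.48 pos [ 0.4873 -0.2492  0.0931] yaw 0.1023 F [ 1.47 -5.86 -2.67] M [-1.02  -0.034  0.032] op 0.552
rv [0.0154, 0.0023, 0.0051] d [-0.0012, 0.0012, -0.0037]
```

{"op": "jog_arm", "data": {
  "deltas": [
    [[0.008, 0, 0], [-0.001, 0.001, -0.002], 0.55],
    [[0.0155, 0.002, 0.005], [-0.001, 0.001, -0.004], 0.55],
    [[0.0155, 0.002, 0.005], [-0.001, 0.001, -0.006], 0.55],
    [[0.0155, 0.002, 0.005], [-0.001, 0.001, -0.0065], 0.55],
    [[0.0155, 0.002, 0.005], [-0.001, 0.001, -0.0065], 0.55]
  ]
}}

```text
time: 10.9
eef_pos: [0.4868, -0.2554, 0.0919]
tcp_rot: [-0.706, -0.035, 0.036, 0.707]
contact_force: [-0.3, 0.1, 0.5]
opening: 0.55
```

{"op": "jog_arm", "data": {
  "deltas": [
    [[0, 0, 0], [0, 0, -0.0007], 0.55],
    [[0, 0, 0], [0, 0, -0.0007], 0.55]
  ]
}}

```text
time: 11.07
eef_pos: [0.4868, -0.2558, 0.0917]
tcp_rot: [-0.706, -0.035, 0.036, 0.707]
contact_force: [0.1, 0.3, -0.5]
opening: 0.552
```

{"op": "jog_arm", "data": {
  "deltas": [
    [[0, 0, 0], [0, 0, -0.0007], 0.55],
    [[0, 0, 0], [0, 0, -0.0007], 0.55]
  ]
}}

```text
time: 11.23
eef_pos: [0.4868, -0.2564, 0.0917]
tcp_rot: [-0.706, -0.035, 0.036, 0.707]
contact_force: [0.7, 0.4, -0.1]
opening: 0.55
```

{"op": "jog_arm", "data": {
  "deltas": [
    [[0, 0, 0], [0, 0, -0.0007], 0.55],
    [[0, 0, 0], [0, 0, -0.0007], 0.55]
  ]
}}

```text
time: 11.4
eef_pos: [0.4869, -0.2571, 0.0917]
tcp_rot: [-0.705, -0.035, 0.036, 0.707]
contact_force: [0.2, 0.6, 1.3]
opening: 0.55
```

{"op": "jog_arm", "data": {
  "deltas": [
    [[0, 0, 0], [0, 0, -0.0007], 0.55],
    [[0, 0, 0], [0, 0, -0.0007], 0.55]
  ]
}}

```text
time: 11.57
eef_pos: [0.487, -0.2576, 0.0918]
tcp_rot: [-0.705, -0.035, 0.036, 0.707]
contact_force: [0.0, 0.7, 0.9]
opening: 0.552
```

{"op": "jog_arm", "data": {
  "deltas": [
    [[0, 0, 0], [0, 0, -0.0007], 0.55],
    [[0, 0, 0], [0, 0, -0.0007], 0.55]
  ]
}}

```text
time: 11.73
eef_pos: [0.487, -0.2579, 0.0917]
tcp_rot: [-0.705, -0.035, 0.036, 0.708]
contact_force: [0.1, 2.2, 1.7]
opening: 0.55
```

{"op": "jog_arm", "data": {
  "deltas": [
    [[0, 0, 0], [0, 0, -0.0007], 0.55],
    [[0, 0, 0], [0, 0, -0.0007], 0.55]
  ]
}}

```text
time: 11.9
eef_pos: [0.487, -0.258, 0.0917]
tcp_rot: [-0.704, -0.035, 0.036, 0.708]
contact_force: [-0.1, 3.0, 2.5]
opening: 0.55
```

{"op": "jog_arm", "data": {
  "deltas": [
    [[0, 0, 0], [0, 0, -0.0008], 0.55],
    [[0, 0, 0], [0, 0, -0.0008], 0.55]
  ]
}}

```text
time: 12.07
eef_pos: [0.487, -0.2582, 0.0917]
tcp_rot: [-0.704, -0.034, 0.036, 0.709]
contact_force: [-1.3, 4.6, 3.8]
opening: 0.55
```

{"op": "jog_arm", "data": {
  "deltas": [
    [[0, 0, 0], [0, 0, -0.001], 0.55],
    [[0, 0, 0], [0, 0, -0.001], 0.55]
  ]
}}

```text
time: 12.23
eef_pos: [0.487, -0.2583, 0.0917]
tcp_rot: [-0.703, -0.034, 0.036, 0.71]
contact_force: [-0.6, 5.3, 3.1]
opening: 0.548
```

{"op": "jog_arm", "data": {
  "deltas": [
    [[-0.007, 0, 0], [0, 0, -0.001], 0.55],
    [[-0.007, 0, 0], [0, 0, -0.0015], 0.55]
  ]
}}

```text
time: 12.4
eef_pos: [0.487, -0.2585, 0.0918]
tcp_rot: [-0.704, -0.034, 0.036, 0.708]
contact_force: [-0.6, 8.1, 4.9]
opening: 0.552
```

```bash
python3 -c "
from h import *
to([.4865,-.2535,.092],0.1)"
```

```text
t 12.4 pos [ 0.487  -0.2585  0.0918] yaw 0.0987 F [-0.61  8.06  4.88] M [ 1.359  0.164 -0.036] op 0.552
rv [-0.0056, -0.0013, -0.0027] d [-0.0, -0.0002, 0.0051]
```

{"op": "jog_arm", "data": {
  "deltas": [
    [[-0.0056, 0, 0], [0, 0, 0.0051], 0.65],
    [[-0.0056, 0, 0], [0, 0, 0.0051], 0.75],
    [[-0.0056, 0, 0], [0, -0.005, 0.0051], 0.85],
    [[-0.0056, 0, 0], [0, -0.03, 0.005], 0.85],
    [[-0.0056, 0, 0], [0, -0.07, 0.005], 0.85],
    [[-0.0056, 0, 0], [0, -0.11, 0.005], 0.85],
    [[-0.0056, 0, 0], [0, -0.145, 0.01], 0.85],
    [[-0.0056, 0, 0], [0, -0.158, 0.04], 0.85],
    [[-0.0056, 0, 0], [0, -0.158, 0.08], 0.85]
  ]
}}

```text
time: 13.15
eef_pos: [0.4821, -0.1831, 0.2568]
tcp_rot: [0.709, 0.036, -0.031, -0.703]
contact_force: [0.6, 0.7, -0.0]
opening: 0.848
```

```bash
python3 -c "
from h import *
to([.465,.1555,.25],0.)
print(st()['qpos'])"
```

```text
t 13.15 pos [ 0.4821 -0.1831  0.2568] yaw 0.0947 F [ 0.58  0.71 -0.02] M [-0.002 -0.029  0.012] op 0.848
rv [0.0087, 0.0947, 0.0071] d [0.015, 0.0038, 0.3387]
[-0.55829178 -0.09548882  1.94113177 -0.00327176  1.28520066 -2.22287266]
```

{"op": "jog_arm", "data": {
  "deltas": [
    [[0, 0, 0], [0, 0, 0.03], 0.85],
    [[0.009, -0.05, 0.007], [0.002, 0.001, 0.07], 0.8],
    [[0.009, -0.12, 0.007], [0.004, 0.002, 0.11], 0.75],
    [[0.009, -0.2, 0.007], [0.006, 0.003, 0.15], 0.7],
    [[0.009, -0.28, 0.007], [0.008, 0.0038, 0.19], 0.7],
    [[0.009, -0.36, 0.007], [0.01, 0.0038, 0.23], 0.7],
    [[0.009, -0.44, 0.007], [0.012, 0.0038, 0.27], 0.7],
    [[0.009, -0.505, 0.007], [0.014, 0.0038, 0.305], 0.7],
    [[0.009, -0.505, 0.007], [0.015, 0.0038, 0.335], 0.7],
    [[0.009, -0.505, 0.007], [0.015, 0.0038, 0.3387], 0.7]
  ]
}}

```text
time: 13.98
eef_pos: [0.4647, 0.159, 0.2506]
tcp_rot: [0.675, 0.21, -0.211, -0.675]
contact_force: [0.4, -1.2, 0.1]
opening: 0.699
```

```bash
python3 -c "
from h import *
to([.495,.1555,.15],0.6)"
```

```text
t 13.98 pos [0.4647 0.159  0.2506] yaw 0.6043 F [ 0.37 -1.24  0.13] M [0.022 0.013 0.018] op 0.699
rv [0.0009, 0.0043, -0.001] d [0.023, 0.1005, -0.02]
```

{"op": "jog_arm", "data": {
  "deltas": [
    [[0, 0, 0], [0.012, 0.02, -0.01], 0.65],
    [[0, 0.004, 0], [0.023, 0.05, -0.02], 0.6],
    [[0, 0.004, 0], [0.023, 0.08, -0.02], 0.6],
    [[0, 0.004, 0], [0.023, 0.1, -0.02], 0.6],
    [[0, 0.004, 0], [0.023, 0.1005, -0.02], 0.6],
    [[0, 0.004, 0], [0.023, 0.1005, -0.02], 0.6],
    [[0, 0.004, 0], [0.023, 0.1005, -0.02], 0.6]
  ]
}}

```text
time: 14.57
eef_pos: [0.4963, 0.1552, 0.1518]
tcp_rot: [0.676, 0.21, -0.208, -0.675]
contact_force: [0.1, 0.3, 0.4]
opening: 0.601
```

```bash
python3 -c "
from h import *
to([.495,.1555,.11],0.6)
s=st()
c=ctrl.read_camera('wrist');cv2.imwrite('pics/w6.png',c['pixels']);np.save('w6.npy',c,allow_pickle=True)
np.save('w6s.npy',s,allow_pickle=True)
cv2.imwrite('pics/w6c.png',cv2.resize(c['pixels'][200:390,180:380],None,fx=3,fy=3,interpolation=cv2.INTER_CUBIC))
"
```

```text
t 14.57 pos [0.4963 0.1552 0.1518] yaw 0.5998 F [0.11 0.34 0.35] M [-0.022  0.013  0.025] op 0.601
rv [0.0026, -0.0002, 0.0014] d [-0.0009, 0.0418, 0.0011]
```

View pics/w6c.png

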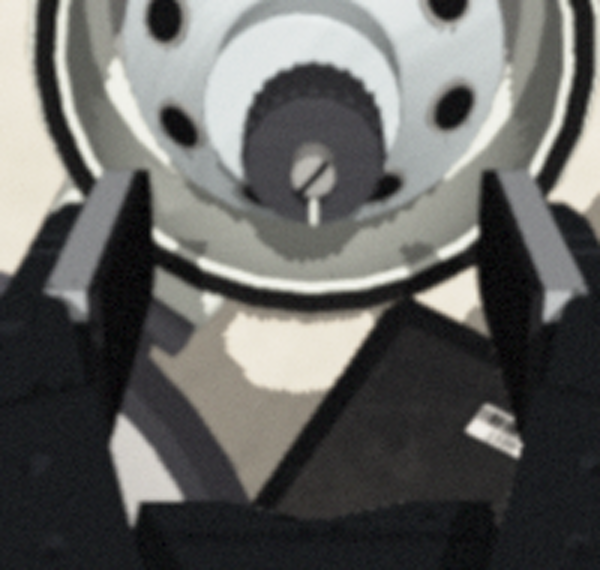

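Run:
```python
from h import *
c=np.load('w6.npy',allow_pickle=True).item();s=np.load('w6s.npy',allow_pickle=True).item()
e=world(c,284.3,258.3,.139,s); n=world(c,180+315/3,200+160/3,.133,s);m=world(c,180+315/3,200+222/3,.133,s)
print(e,n,m)
to([*e[:2],.106],0.6)
```

```text
[0.49675543 0.15481802 0.139     ] [0.49651232 0.15508144 0.133     ] [0.50676472 0.16211959 0.133     ]
t 14.62 pos [0.4966 0.1553 0.1524] yaw 0.6 F [-0.39  0.38  0.68] M [ 0.048 -0.034 -0.034] op 0.599
rv [0.0032, -0.0, 0.0026] d [-0.0003, 0.0464, -0.0004]
```

{"op": "jog_arm", "data": {
  "deltas": [
    [[0.002, 0, 0.001], [0, 0.015, 0], 0.55],
    [[0.003, 0, 0.002], [0, 0.03, 0], 0.5],
    [[0.003, 0, 0.002], [0, 0.037, 0], 0.45],
    [[0.003, 0, 0.002], [0, 0.037, 0], 0.42],
    [[0.003, 0, 0.002], [0, 0.037, 0], 0.4],
    [[0.003, 0, 0.002], [0, 0.037, 0], 0.4]
  ]
}}

```text
time: 15.12
eef_pos: [0.4976, 0.1554, 0.1168]
tcp_rot: [0.676, 0.21, -0.208, -0.675]
contact_force: [-0.4, 0.7, 0.9]
opening: 0.397
```

```bash
python3 -c "
from h import *
to([.4965,.155,.115],0.6)
s=st()
c=ctrl.read_camera('wrist')
cv2.imwrite('pics/w7c.png',cv2.resize(c['pixels'][200:390,180:380],None,fx=3,fy=3,interpolation=cv2.INTER_CUBIC))
"
```

```text
t 15.12 pos [0.4976 0.1554 0.1168] yaw 0.6 F [-0.4   0.67  0.9 ] M [ 0.026  0.012 -0.019] op 0.397
rv [0.0014, -0.0, 0.0027] d [-0.0011, 0.0018, 0.0003]
```

View pics/w7c.png

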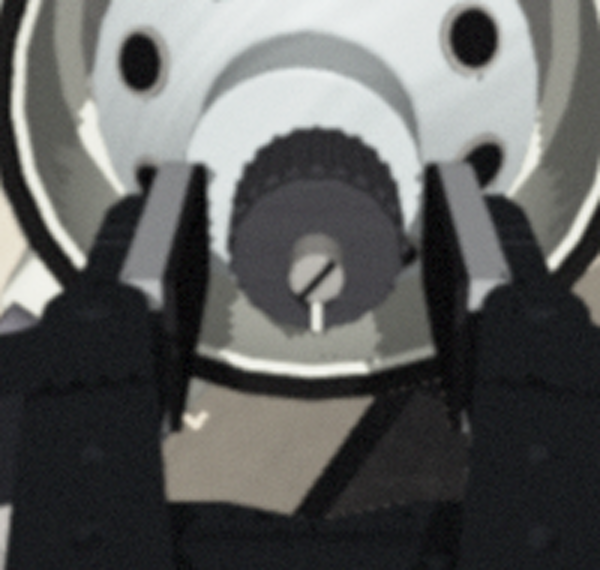

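{"op": "jog_arm", "data": {
  "deltas": [
    [[0.001, 0, 0.002], [-0.001, 0.0015, 0], 0.36],
    [[0.001, 0, 0.002], [-0.001, 0.0015, 0], 0.34],
    [[0.001, 0, 0.002], [-0.001, 0.0015, 0], 0.32]
  ],
  "force": 20
}}

```text
time: 15.42
eef_pos: [0.4971, 0.1548, 0.1158]
tcp_rot: [0.676, 0.21, -0.208, -0.675]
contact_force: [0.3, 0.0, 0.6]
opening: 0.322
```

{"op": "jog_arm", "data": {
  "deltas": [
    [[0, 0, 0], [0, 0, 0], 0.3],
    [[0, 0, 0], [0, 0, 0], 0.29]
  ]
}}

```text
time: 15.58
eef_pos: [0.497, 0.1549, 0.1159]
tcp_rot: [0.676, 0.21, -0.208, -0.675]
contact_force: [-1.2, -0.4, 0.8]
opening: 0.294
```

```bash
python3 -c "
from h import *
to([.4965,.155,.115],0.6)"
```

```text
t 15.58 pos [0.497  0.1549 0.1159] yaw 0.6 F [-1.24 -0.36  0.83] M [ 0.04   0.089 -0.03 ] op 0.294
rv [0.0006, 0.0, 0.0015] d [-0.0004, 0.0009, 0.0003]
```

{"op": "jog_arm", "data": {
  "deltas": [
    [[0, 0, 0], [0, 0, 0], 0.27],
    [[0, 0, 0], [0, 0, 0], 0.25],
    [[0, 0, 0], [0, 0, 0], 0.2]
  ],
  "force": 40
}}

```text
time: 15.83
eef_pos: [0.4971, 0.155, 0.1161]
tcp_rot: [0.676, 0.21, -0.208, -0.675]
contact_force: [-0.8, -0.4, 1.6]
opening: 0.282
```

```bash
python3 -c "
from h import *
to([.4965,.155,.115],0.6)"
```

```text
t 15.83 pos [0.4971 0.155  0.1161] yaw 0.6 F [-0.82 -0.38  1.58] M [0.018 0.073 0.008] op 0.282
rv [0.0006, 0.0, 0.0016] d [-0.0005, 0.0011, 0.0004]
```

{"op": "jog_arm", "data": {
  "deltas": [
    [[0, 0.06, 0], [0, 0, 0], 0.2],
    [[0, 0.12, 0], [0, 0, 0], 0.2],
    [[0, 0.18, 0], [0, 0, 0], 0.2],
    [[0, 0.24, 0], [0, 0, 0], 0.2],
    [[0, 0.3, 0], [0, 0, 0], 0.2]
  ]
}}

```text
time: 16.25
eef_pos: [0.4971, 0.1549, 0.1161]
tcp_rot: [0.699, 0.105, -0.104, -0.699]
contact_force: [-0.1, -0.9, 1.5]
opening: 0.278
```

```bash
python3 -c "
from h import *
to([.4968,.155,.116],0.6)"
```

```text
t 16.25 pos [0.4971 0.1549 0.1161] yaw 0.2976 F [-0.09 -0.94  1.48] M [-0.018  0.071  0.019] op 0.278
rv [0.0007, -0.3024, 0.0014] d [-0.0002, 0.0001, 0.0002]
```

{"op": "jog_arm", "data": {
  "deltas": [
    [[0, 0.06, 0], [0, 0, 0], 0.2],
    [[0, 0.12, 0], [0, 0, 0], 0.2],
    [[0, 0.18, 0], [0, 0, 0], 0.2],
    [[0, 0.24, 0], [0, 0, 0], 0.2],
    [[0, 0.3, 0], [0, 0, 0], 0.2],
    [[0, 0.36, 0], [0, 0, 0], 0.2],
    [[0, 0.4, 0], [0, 0, 0], 0.2]
  ]
}}

```text
time: 16.83
eef_pos: [0.497, 0.1547, 0.116]
tcp_rot: [0.706, -0.036, 0.037, -0.706]
contact_force: [-0.2, 0.2, 0.8]
opening: 0.283
```

```bash
python3 -c "
from h import *
to([.4968,.155,.116],0.6)
c=ctrl.read_camera('wrist')
to([.4968,.155,.116],0.6)
cv2.imwrite('pics/w8c.png',cv2.resize(c['pixels'][200:390,180:380],None,fx=3,fy=3,interpolation=cv2.INTER_CUBIC))
"
```

```text
t 16.83 pos [0.497  0.1547 0.116 ] yaw -0.1044 F [-0.2   0.23  0.81] M [-0.133  0.115  0.046] op 0.283
rv [0.0009, -0.7044, 0.0012] d [-0.0003, 0.0, 0.0003]
t 16.88 pos [0.497  0.1547 0.116 ] yaw -0.1052 F [-1.01 -0.33  1.18] M [-0.094  0.142  0.054] op 0.282
rv [0.0009, -0.7052, 0.0012] d [-0.0003, 0.0, 0.0003]
```

View pics/w8c.png

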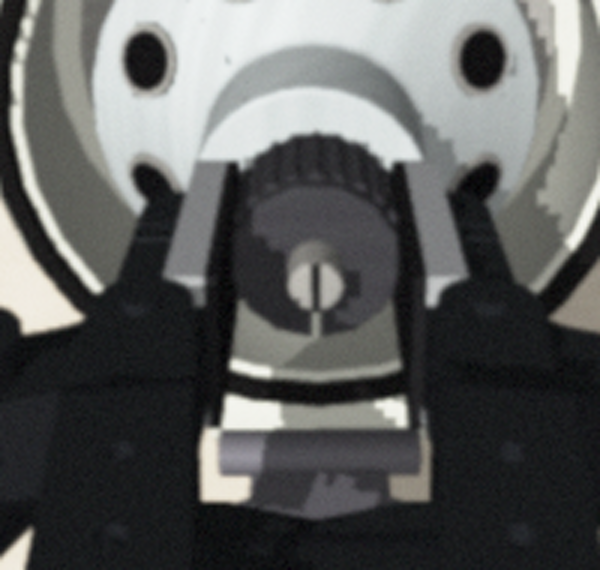

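{"op": "jog_arm", "data": {
  "deltas": [
    [[0, 0.05, 0], [0, 0, 0], 0.2],
    [[0, 0.1, 0], [0, 0, 0], 0.2],
    [[0, 0.1, 0], [0, 0, 0], 0.2]
  ]
}}

```text
time: 17.13
eef_pos: [0.497, 0.1546, 0.1161]
tcp_rot: [0.704, -0.072, 0.073, -0.703]
contact_force: [-0.7, 0.0, 1.0]
opening: 0.281
```

```bash
python3 -c "
from h import *
to([.4968,.155,.116],0.6)"
```

```text
t 17.13 pos [0.497  0.1546 0.1161] yaw -0.2052 F [-0.71  0.01  1.  ] M [-0.088  0.122 -0.07 ] op 0.281
rv [0.0009, -0.8052, 0.0012] d [-0.0003, 0.0001, 0.0003]
```

{"op": "jog_arm", "data": {
  "deltas": [
    [[0, 0.04, 0], [0, 0, 0], 0.2],
    [[0, 0.08, 0], [0, 0, 0], 0.2],
    [[0, 0.08, 0], [0, 0, 0], 0.2]
  ]
}}

```text
time: 17.38
eef_pos: [0.497, 0.1546, 0.1161]
tcp_rot: [0.7, -0.1, 0.101, -0.7]
contact_force: [-0.0, -1.0, 0.9]
opening: 0.284
```

```bash
python3 -c "
from h import *
to([.4968,.155,.116],0.6)"
```

```text
t 17.38 pos [0.497  0.1546 0.1161] yaw -0.2842 F [-0.   -1.04  0.9 ] M [-0.077  0.091 -0.005] op 0.284
rv [0.001, -0.8842, 0.0011] d [-0.0003, 0.0001, 0.0003]
```

```bash
cat > q.py <<'E'
from h import *
s=st(); print('M',np.round(s['wrist_torque'],3),'eff',np.round(s['joint_efforts'],3),'F',np.round(s['contact_force'],1))
to([.4968,.155,.116],0.6)
E
python3 q.py
```

```text
M [-0.077  0.091 -0.005] eff [ 1.4000e-02 -2.8386e+01 -2.5653e+01  2.6000e-02 -1.4500e-01  1.4900e-01] F [-0.  -1.   0.9]
t 17.38 pos [0.497  0.1546 0.1161] yaw -0.2842 F [-0.   -1.04  0.9 ] M [-0.077  0.091 -0.005] op 0.284
rv [0.001, -0.8842, 0.0011] d [-0.0003, 0.0001, 0.0003]
```

{"op": "jog_arm", "data": {
  "deltas": [
    [[0, 0.04, 0], [0, 0, 0], 0.2],
    [[0, 0.08, 0], [0, 0, 0], 0.2]
  ]
}}

```text
time: 17.55
eef_pos: [0.497, 0.1546, 0.1161]
tcp_rot: [0.696, -0.127, 0.128, -0.695]
contact_force: [-1.3, -0.5, 1.4]
opening: 0.28
```

```bash
python3 q.py
```

```text
M [-0.056  0.136  0.066] eff [ -0.119 -28.383 -25.652   0.069  -0.148  -0.192] F [-1.3 -0.5  1.4]
t 17.55 pos [0.497  0.1546 0.1161] yaw -0.3632 F [-1.29 -0.55  1.39] M [-0.056  0.136  0.066] op 0.28
rv [0.0011, -0.9632, 0.0011] d [-0.0004, 0.0001, 0.0003]
```

{"op": "jog_arm", "data": {
  "deltas": [
    [[0, 0.04, 0], [0, 0, 0], 0.2],
    [[0, 0.08, 0], [0, 0, 0], 0.2]
  ]
}}

```text
time: 17.72
eef_pos: [0.497, 0.1546, 0.1161]
tcp_rot: [0.69, -0.155, 0.156, -0.69]
contact_force: [-0.5, 0.1, 0.3]
opening: 0.283
```

```bash
python3 q.py
```

```text
M [-0.     0.13   0.092] eff [ -0.155 -28.382 -25.652   0.072  -0.149  -0.155] F [-0.5  0.1  0.3]
t 17.72 pos [0.497  0.1546 0.1161] yaw -0.4422 F [-0.47  0.07  0.29] M [-0.     0.13   0.092] op 0.283
rv [0.0012, -1.0422, 0.001] d [-0.0004, 0.0001, 0.0003]
```

{"op": "jog_arm", "data": {
  "deltas": [
    [[0, 0.025, 0], [0, 0, 0], 0.2],
    [[0, 0.05, 0], [0, 0, 0], 0.2]
  ]
}}

```text
time: 17.88
eef_pos: [0.497, 0.1545, 0.1161]
tcp_rot: [0.686, -0.172, 0.173, -0.686]
contact_force: [0.0, -0.5, 0.9]
opening: 0.278
```

```bash
python3 q.py
```

```text
M [-0.02   0.112  0.14 ] eff [ -0.197 -28.383 -25.649   0.082  -0.149  -0.03 ] F [ 0.  -0.5  0.9]
t 17.88 pos [0.497  0.1545 0.1161] yaw -0.4918 F [ 0.03 -0.53  0.93] M [-0.02   0.112  0.14 ] op 0.278
rv [0.0013, -1.0918, 0.001] d [-0.0004, 0.0001, 0.0003]
```

{"op": "jog_arm", "data": {
  "deltas": [
    [[0, 0.025, 0], [0, 0, 0], 0.2],
    [[0, 0.05, 0], [0, 0, 0], 0.2]
  ]
}}

```text
time: 18.05
eef_pos: [0.4969, 0.1545, 0.116]
tcp_rot: [0.682, -0.189, 0.19, -0.681]
contact_force: [-0.6, -0.1, 0.8]
opening: 0.28
```

```bash
python3 q.py
```

```text
M [-0.06   0.066  0.224] eff [-2.3800e-01 -2.8379e+01 -2.5652e+01  1.0100e-01 -1.5300e-01  6.0000e-03] F [-0.6 -0.1  0.8]
t 18.05 pos [0.4969 0.1545 0.116 ] yaw -0.5428 F [-0.6  -0.13  0.77] M [-0.06   0.066  0.224] op 0.28
rv [0.0014, -1.1428, 0.0009] d [-0.0004, 0.0, 0.0003]
```

```bash
cat > q2.py <<'E'
from h import *
L=[]
for i in range(4):
    ctrl.read_camera('top'); s=st(); L.append(np.r_[s['wrist_torque'],s['joint_efforts'][[0,5]]])
print(np.round(L,3)); print('mean',np.mean(L,0).round(3))
to([.4968,.155,.116],0.6)
E
python3 q2.py
```

```text
[[-0.041  0.127  0.126 -0.205  0.18 ]
 [-0.045  0.117  0.092 -0.118  0.163]
 [-0.042  0.122  0.068 -0.102  0.1  ]
 [-0.063  0.103  0.062 -0.106  0.083]]
mean [-0.048  0.117  0.087 -0.133  0.132]
t 18.25 pos [0.4969 0.1545 0.1161] yaw -0.5415 F [-0.96  0.53  0.93] M [-0.063  0.103  0.062] op 0.283
rv [0.0013, -1.1415, 0.0009] d [-0.0004, 0.0001, 0.0003]
```

{"op": "jog_arm", "data": {
  "deltas": [
    [[0, 0.015, 0], [0, 0, 0], 0.2],
    [[0, 0.03, 0], [0, 0, 0], 0.2]
  ]
}}

```text
time: 18.42
eef_pos: [0.4969, 0.1545, 0.1161]
tcp_rot: [0.679, -0.199, 0.2, -0.678]
contact_force: [-0.7, 0.2, 2.1]
opening: 0.277
```

```bash
python3 q.py
```

```text
M [-0.058  0.118  0.241] eff [ -0.269 -28.372 -25.655   0.115  -0.16    0.089] F [-0.7  0.2  2.1]
t 18.42 pos [0.4969 0.1545 0.1161] yaw -0.5725 F [-0.73  0.23  2.07] M [-0.058  0.118  0.241] op 0.277
rv [0.0014, -1.1725, 0.001] d [-0.0004, 0.0001, 0.0003]
```

{"op": "jog_arm", "data": {
  "deltas": [
    [[0, 0.015, 0], [0, 0, 0], 0.2],
    [[0, 0.03, 0], [0, 0, 0], 0.2]
  ]
}}

```text
time: 18.58
eef_pos: [0.4969, 0.1545, 0.116]
tcp_rot: [0.676, -0.21, 0.211, -0.675]
contact_force: [0.2, -0.5, -0.1]
opening: 0.283
```

```bash
python3 q.py
```

```text
M [0.019 0.147 0.155] eff [ -0.293 -28.369 -25.657   0.128  -0.164   0.132] F [ 0.2 -0.5 -0.1]
t 18.58 pos [0.4969 0.1545 0.116 ] yaw -0.6036 F [ 0.23 -0.52 -0.12] M [0.019 0.147 0.155] op 0.283
rv [0.0015, -1.2036, 0.0009] d [-0.0004, 0.0, 0.0003]
```

```bash
python3 -c "
from h import *
c=ctrl.read_camera('wrist')
cv2.imwrite('pics/w9c.png',cv2.resize(c['pixels'][200:390,180:380],None,fx=3,fy=3,interpolation=cv2.INTER_CUBIC))
"; python3 q.py
```

```text
M [-0.01   0.139  0.221] eff [ -0.269 -28.369 -25.658   0.121  -0.165   0.231] F [-0.   0.9  1.1]
t 18.63 pos [0.4969 0.1545 0.116 ] yaw -0.6041 F [-0.02  0.91  1.12] M [-0.01   0.139  0.221] op 0.281
rv [0.0015, -1.2041, 0.0009] d [-0.0004, 0.0, 0.0004]
```

View pics/w9c.png

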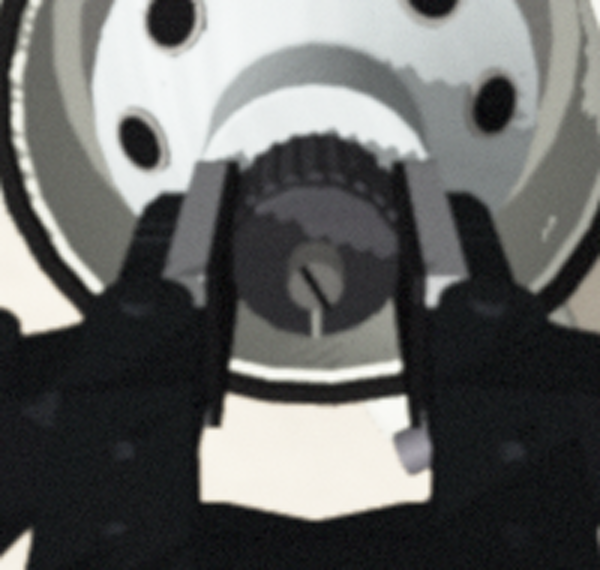

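{"op": "jog_arm", "data": {
  "deltas": [
    [[0, 0.015, 0], [0, 0, 0], 0.2],
    [[0, 0.03, 0], [0, 0, 0], 0.2]
  ]
}}

```text
time: 18.8
eef_pos: [0.4969, 0.1545, 0.116]
tcp_rot: [0.672, -0.22, 0.221, -0.671]
contact_force: [-0.6, 0.0, 1.6]
opening: 0.284
```

```bash
python3 q.py
```

```text
M [0.052 0.15  0.476] eff [ -0.612 -28.375 -25.651   0.228  -0.155   0.39 ] F [-0.6  0.   1.6]
t 18.8 pos [0.4969 0.1545 0.116 ] yaw -0.6347 F [-0.63  0.03  1.6 ] M [0.052 0.15  0.476] op 0.284
rv [0.0017, -1.2347, 0.001] d [-0.0004, 0.0, 0.0004]
```

{"op": "jog_arm", "data": {
  "deltas": [
    [[0, 0.015, 0], [0, 0, 0], 0.2],
    [[0, 0.03, 0], [0, 0, 0], 0.2]
  ]
}}

```text
time: 18.97
eef_pos: [0.4969, 0.1545, 0.1161]
tcp_rot: [0.669, -0.23, 0.231, -0.668]
contact_force: [-0.5, 0.1, 1.9]
opening: 0.283
```

```bash
python3 q.py
```

```text
M [0.019 0.133 0.398] eff [ -0.571 -28.368 -25.656   0.223  -0.163   0.358] F [-0.5  0.1  1.9]
t 18.97 pos [0.4969 0.1545 0.1161] yaw -0.6654 F [-0.5   0.14  1.9 ] M [0.019 0.133 0.398] op 0.283
rv [0.002, -1.2654, 0.0011] d [-0.0004, 0.0001, 0.0003]
```

```bash
python3 -c "
from h import *
c=ctrl.read_camera('wrist')
cv2.imwrite('pics/w10c.png',cv2.resize(c['pixels'][200:390,180:380],None,fx=3,fy=3,interpolation=cv2.INTER_CUBIC))
"; python3 q.py
```

```text
M [0.006 0.139 0.459] eff [ -0.514 -28.367 -25.658   0.208  -0.165   0.435] F [-0.4 -0.4  1.4]
t 19.02 pos [0.4969 0.1545 0.116 ] yaw -0.6659 F [-0.45 -0.44  1.4 ] M [0.006 0.139 0.459] op 0.282
rv [0.0019, -1.2659, 0.001] d [-0.0004, 0.0, 0.0004]
```

View pics/w10c.png

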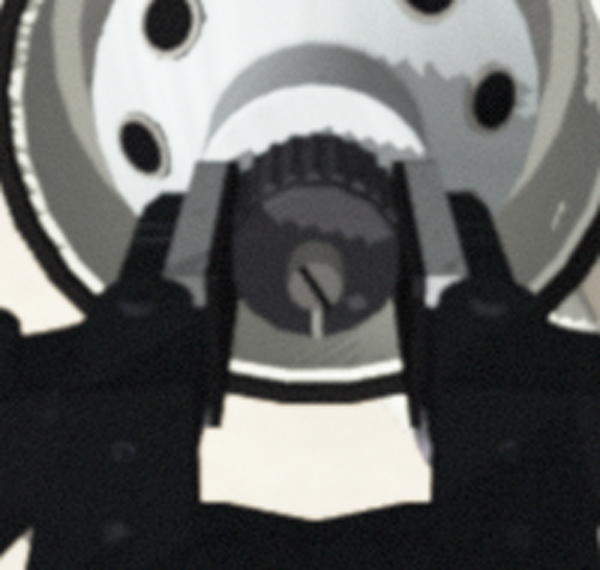

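Run:
```python
from h import *
c=np.load('w6.npy',allow_pickle=True).item()
A=np.array([[1,0,0],[0,0,1],[0,-1,0]]).astype(float)
for n,yaw,pos in [('w6',.5998,[.4963,.1552,.1518]),('w7',.6,[.4976,.1554,.1168]),('w8',-.1044,[.497,.1547,.116]),('w9',-.6036,[.4969,.1545,.116]),('w10',-.6654,[.4969,.1545,.116])]:
    im=cv2.imread(f'pics/{n}c.png'); g=cv2.cvtColor(im,cv2.COLOR_BGR2GRAY).astype(float)
    s={'tcp_rot':(R.from_euler('z',yaw)*R.from_matrix(A)).as_quat(),'eef_pos':pos}
    cx,cy=(313,175) if n=='w6' else (316,285)
    # rotor holes
    th=(g<60).astype(np.uint8); k,lab,stt,cen=cv2.connectedComponentsWithStats(th)
    out=[]
    for i in range(1,k):
        x,y,w,h,a=stt[i]
        if 800<a<6000 and y>0 and y+h<300 and w<75 and h<75:
            p=world(c,180+(cen[i][0]-1)/3,200+(cen[i][1]-1)/3,.078,s); q=p[:2]-[.4968,.155]
            out.append((round(np.degrees(np.arctan2(q[1],q[0]))%45,2),round(np.hypot(*q)*1e3,1)))
    # slot: dark pixels in disc
    yy,xx=np.mgrid[:g.shape[0],:g.shape[1]]; r=18 if n=='w6' else 22
    m=(np.hypot(xx-cx,yy-cy)<r); thr=np.percentile(g[m],22); w=np.clip(np.median(g[m])-12-g,0,None)*m
    P=np.array([world(c,180+(x-1)/3,200+(y-1)/3,.139,s)[:2] for x,y in zip(xx[m],yy[m])]); W=w[m]
    mu=(P*W[:,None]).sum(0)/W.sum(); C=((P-mu).T*W)@(P-mu); e,v=np.linalg.eigh(C); 
    print(n,'slot',round(np.degrees(np.arctan2(v[1,1],v[0,1]))%180,2),(e[0]/e[1]).round(3),'ctr',mu.round(4),'holes',out)
```

```text
w6 slot 174.96 0.047 ctr [0.4967 0.155 ] holes [(np.float64(15.27), np.float64(34.8)), (np.float64(16.11), np.float64(36.2))]
w7 slot 1.43 0.239 ctr [0.4982 0.1552] holes [(np.float64(17.15), np.float64(34.2)), (np.float64(17.05), np.float64(36.4)), (np.float64(17.22), np.float64(35.5))]
w8 slot 174.57 0.041 ctr [0.4966 0.1545] holes [(np.float64(15.31), np.float64(34.2)), (np.float64(19.23), np.float64(35.8))]
w9 slot 174.1 0.038 ctr [0.4965 0.1542] holes [(np.float64(14.88), np.float64(34.7)), (np.float64(18.9), np.float64(36.2))]
w10 slot 172.35 0.038 ctr [0.4966 0.1542] holes [(np.float64(13.05), np.float64(34.7)), (np.float64(17.02), np.float64(36.2))]
```

{"op": "jog_arm", "data": {
  "deltas": [
    [[0, 0, 0], [0, 0, 0], 0.32],
    [[0, 0, 0], [0, 0, 0], 0.4],
    [[0, 0, 0], [0, 0, 0], 0.45]
  ],
  "force": 20
}}

```text
time: 19.27
eef_pos: [0.497, 0.1545, 0.116]
tcp_rot: [0.668, -0.231, 0.232, -0.668]
contact_force: [0.7, -0.2, -0.1]
opening: 0.45
```

```bash
python3 q.py; python3 -c "
from h import *
c=ctrl.read_camera('wrist')
cv2.imwrite('pics/w11c.png',cv2.resize(c['pixels'][200:390,180:380],None,fx=3,fy=3,interpolation=cv2.INTER_CUBIC))
"; python3 q.py
```

```text
M [-0.009  0.009  0.008] eff [ 1.9000e-02 -2.8772e+01 -2.5769e+01 -1.0000e-03 -2.0000e-03  5.0000e-03] F [ 0.7 -0.2 -0.1]
t 19.27 pos [0.497  0.1545 0.116 ] yaw -0.6672 F [ 0.72 -0.23 -0.08] M [-0.009  0.009  0.008] op 0.45
rv [0.0015, -1.2671, 0.0012] d [-0.0004, -0.0, 0.0003]
M [-0.047 -0.034  0.04 ] eff [ 1.3000e-02 -2.8773e+01 -2.5775e+01 -1.0000e-03 -2.0000e-03  4.0000e-03] F [ 0.6 -0.1 -0.2]
t 19.32 pos [0.497  0.1545 0.116 ] yaw -0.6669 F [ 0.57 -0.14 -0.17] M [-0.047 -0.034  0.04 ] op 0.453
rv [0.0016, -1.2669, 0.0012] d [-0.0005, -0.0, 0.0003]
```

View pics/w11c.png

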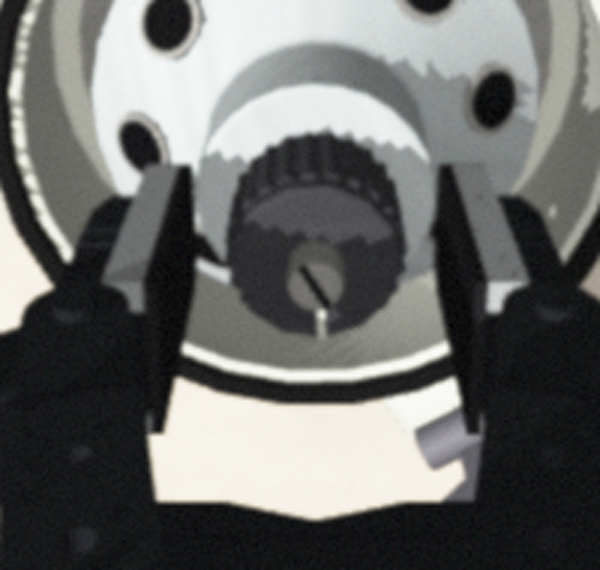

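{"op": "jog_arm", "data": {
  "deltas": [
    [[0, -0.05, 0], [0, -0.003, 0], 0.55],
    [[0, -0.16, 0], [0, -0.005, 0], 0.65],
    [[0, -0.27, 0], [0, -0.005, 0], 0.65],
    [[0, -0.38, 0], [0, -0.005, 0], 0.65],
    [[0, -0.49, 0], [0, -0.005, 0], 0.65],
    [[0.001, -0.592, 0.001], [0, -0.005, 0], 0.65],
    [[0.001, -0.592, 0.001], [0, 0.005, 0], 0.65],
    [[0.001, -0.592, 0.001], [0, 0.015, 0], 0.65],
    [[0.001, -0.592, 0.001], [0, 0.022, 0], 0.65],
    [[0.001, -0.592, 0.001], [0, 0.024, 0], 0.65]
  ]
}}

```text
time: 20.15
eef_pos: [0.4953, 0.1542, 0.0894]
tcp_rot: [0.707, -0.028, 0.026, -0.706]
contact_force: [-0.7, 0.2, -0.9]
opening: 0.65
```

```bash
cat > q3.py <<'E'
from h import *
to([.4965,.155,.092],-.075)
E
python3 q3.py
```

```text
t 20.15 pos [0.4953 0.1542 0.0894] yaw -0.0767 F [-0.73  0.24 -0.89] M [0.039 0.034 0.024] op 0.65
rv [0.001, -0.0017, -0.0038] d [0.0011, -0.0026, 0.0009]
```

Now the same test as before: left first.

{"op": "jog_arm", "data": {
  "deltas": [
    [[0.001, 0, -0.003], [0.001, -0.0026, 0.0005], 0.6],
    [[0.001, 0, -0.003], [0.001, -0.0026, 0.001], 0.55],
    [[0.001, 0, -0.003], [0.001, -0.0026, 0.0015], 0.55],
    [[0.001, 0, -0.003], [0.001, -0.0026, 0.002], 0.55],
    [[0.001, 0, -0.003], [0.001, -0.0026, 0.0025], 0.55]
  ]
}}

```text
time: 20.57
eef_pos: [0.4969, 0.1568, 0.0925]
tcp_rot: [-0.707, 0.027, -0.027, 0.707]
contact_force: [0.7, -0.0, 0.8]
opening: 0.549
```

{"op": "jog_arm", "data": {
  "deltas": [
    [[0, 0, 0], [0, 0, 0.0008], 0.55],
    [[0, 0, 0], [0, 0, 0.0008], 0.55]
  ]
}}

```text
time: 20.73
eef_pos: [0.4972, 0.1577, 0.0928]
tcp_rot: [-0.706, 0.027, -0.027, 0.707]
contact_force: [-0.3, -0.3, 0.2]
opening: 0.548
```

{"op": "jog_arm", "data": {
  "deltas": [
    [[0, 0, 0], [0, 0, 0.0008], 0.55],
    [[0, 0, 0], [0, 0, 0.0008], 0.55]
  ]
}}

```text
time: 20.9
eef_pos: [0.4973, 0.1585, 0.093]
tcp_rot: [0.707, -0.027, 0.027, -0.707]
contact_force: [-0.0, -0.8, 0.7]
opening: 0.553
```

{"op": "jog_arm", "data": {
  "deltas": [
    [[0, 0, 0], [0, 0, 0.0008], 0.55],
    [[0, 0, 0], [0, 0, 0.0008], 0.55]
  ]
}}

```text
time: 21.07
eef_pos: [0.4973, 0.1588, 0.093]
tcp_rot: [0.707, -0.027, 0.027, -0.706]
contact_force: [-0.2, -2.9, 1.5]
opening: 0.55
```

{"op": "jog_arm", "data": {
  "deltas": [
    [[0, 0, 0], [0, 0, 0.0008], 0.55],
    [[0, 0, 0], [0, 0, 0.0008], 0.55]
  ]
}}

```text
time: 21.23
eef_pos: [0.4974, 0.1591, 0.093]
tcp_rot: [0.708, -0.027, 0.027, -0.706]
contact_force: [-0.9, -3.8, 1.2]
opening: 0.554
```

{"op": "jog_arm", "data": {
  "deltas": [
    [[0.003, 0, 0], [0, 0, 0.001], 0.55],
    [[0.003, 0, 0], [0, 0, 0.001], 0.55]
  ]
}}

```text
time: 21.4
eef_pos: [0.4974, 0.1593, 0.0931]
tcp_rot: [0.707, -0.026, 0.027, -0.706]
contact_force: [-0.7, -5.6, 3.1]
opening: 0.55
```

{"op": "jog_arm", "data": {
  "deltas": [
    [[0.003, 0, 0], [0, 0, 0.0012], 0.55],
    [[0.003, 0, 0], [0, 0, 0.0012], 0.55]
  ]
}}

```text
time: 21.57
eef_pos: [0.4974, 0.1595, 0.0932]
tcp_rot: [0.707, -0.026, 0.026, -0.706]
contact_force: [-1.7, -6.8, 0.9]
opening: 0.548
```

```bash
python3 q3.py
```

```text
t 21.57 pos [0.4974 0.1595 0.0932] yaw -0.0743 F [-1.66 -6.79  0.91] M [-1.073  0.209 -0.009] op 0.548
rv [0.001, 0.0007, -0.0003] d [-0.0006, 0.0012, -0.0045]
```

Now right.

{"op": "jog_arm", "data": {
  "deltas": [
    [[0.001, 0, 0], [0, 0.001, -0.002], 0.55],
    [[0.001, 0, 0], [0, 0.001, -0.004], 0.55],
    [[0.001, 0, 0], [0, 0.001, -0.006], 0.55],
    [[0.001, 0, 0], [0, 0.001, -0.0065], 0.55],
    [[0.001, 0, 0], [0, 0.001, -0.0068], 0.55]
  ]
}}

```text
time: 21.98
eef_pos: [0.4969, 0.1529, 0.0921]
tcp_rot: [-0.706, 0.026, -0.026, 0.707]
contact_force: [-0.1, 0.9, 0.0]
opening: 0.55
```

{"op": "jog_arm", "data": {
  "deltas": [
    [[0, 0, 0], [0, 0, -0.0007], 0.55],
    [[0, 0, 0], [0, 0, -0.0007], 0.55]
  ]
}}

```text
time: 22.15
eef_pos: [0.4969, 0.1523, 0.0921]
tcp_rot: [-0.706, 0.026, -0.026, 0.707]
contact_force: [0.2, 0.2, -0.2]
opening: 0.55
```

{"op": "jog_arm", "data": {
  "deltas": [
    [[0, 0, 0], [0, 0, -0.0007], 0.55],
    [[0, 0, 0], [0, 0, -0.0007], 0.55]
  ]
}}

```text
time: 22.32
eef_pos: [0.4968, 0.1516, 0.0921]
tcp_rot: [-0.706, 0.026, -0.026, 0.707]
contact_force: [0.3, 0.2, 0.1]
opening: 0.548
```

{"op": "jog_arm", "data": {
  "deltas": [
    [[0, 0, 0], [0, 0, -0.0007], 0.55],
    [[0, 0, 0], [0, 0, -0.0007], 0.55]
  ]
}}

```text
time: 22.48
eef_pos: [0.4968, 0.1512, 0.0922]
tcp_rot: [-0.706, 0.026, -0.026, 0.707]
contact_force: [1.0, 0.5, 0.2]
opening: 0.549
```

{"op": "jog_arm", "data": {
  "deltas": [
    [[0, 0, 0], [0, 0, -0.0007], 0.55],
    [[0, 0, 0], [0, 0, -0.0007], 0.55]
  ]
}}

```text
time: 22.65
eef_pos: [0.4967, 0.1509, 0.0922]
tcp_rot: [-0.706, 0.027, -0.027, 0.708]
contact_force: [0.4, 2.4, 0.2]
opening: 0.55
```

{"op": "jog_arm", "data": {
  "deltas": [
    [[-0.002, 0, 0], [0, 0, -0.001], 0.55],
    [[-0.002, 0, 0], [0, 0, -0.001], 0.55]
  ]
}}

```text
time: 22.82
eef_pos: [0.4968, 0.1505, 0.0924]
tcp_rot: [-0.706, 0.027, -0.027, 0.707]
contact_force: [0.1, 3.8, 0.6]
opening: 0.548
```

{"op": "jog_arm", "data": {
  "deltas": [
    [[-0.003, 0, 0], [0, 0, -0.001], 0.55],
    [[-0.003, 0, 0], [0, 0, -0.001], 0.55]
  ]
}}

```text
time: 22.98
eef_pos: [0.4967, 0.1503, 0.0925]
tcp_rot: [-0.706, 0.027, -0.027, 0.707]
contact_force: [-0.0, 5.8, -0.1]
opening: 0.547
```

{"op": "jog_arm", "data": {
  "deltas": [
    [[-0.003, 0, 0], [0, 0, -0.0012], 0.55],
    [[-0.003, 0, 0], [0, 0, -0.0012], 0.55]
  ]
}}

```text
time: 23.15
eef_pos: [0.4967, 0.1501, 0.0925]
tcp_rot: [-0.706, 0.027, -0.028, 0.707]
contact_force: [1.0, 6.5, 0.1]
opening: 0.548
```

```bash
python3 q3.py
```

```text
t 23.15 pos [0.4967 0.1501 0.0925] yaw -0.077 F [0.95 6.49 0.05] M [ 1.099 -0.003  0.016] op 0.548
rv [-0.0005, -0.002, 0.001] d [-0.0005, 0.0005, 0.0049]
```

{"op": "jog_arm", "data": {
  "deltas": [
    [[0, 0, 0], [0, 0, 0.0049], 0.65],
    [[0, 0, 0], [0, 0, 0.0049], 0.75],
    [[0, 0, 0], [0, -0.005, 0.0049], 0.8],
    [[0, 0, 0], [0, -0.03, 0.005], 0.8],
    [[0, 0, 0], [0, -0.07, 0.005], 0.8],
    [[0, 0, 0], [0, -0.11, 0.005], 0.8],
    [[0, 0, 0], [-0.01, -0.145, 0.005], 0.8],
    [[0, 0, 0], [-0.03, -0.158, 0.005], 0.8],
    [[0, 0, 0], [-0.03, -0.158, 0.005], 0.8],
    [[0, 0, 0], [-0.03, -0.158, 0.005], 0.8]
  ]
}}

```text
time: 23.98
eef_pos: [0.4672, 0.1571, 0.2517]
tcp_rot: [-0.707, 0.026, -0.029, 0.707]
contact_force: [-0.3, -0.8, -0.1]
opening: 0.799
```

```bash
python3 q3.py; python3 -c "
from h import *
c=ctrl.read_camera('wrist');cv2.imwrite('pics/w12.png',c['pixels'])
cv2.imwrite('pics/s12.png',ctrl.read_camera('scene')['pixels'])
"; python3 q3.py
```

```text
t 23.98 pos [0.4672 0.1571 0.2517] yaw -0.0767 F [-0.27 -0.75 -0.12] M [-0.042 -0.02  -0.03 ] op 0.799
rv [-0.0003, -0.0017, 0.0041] d [0.0287, 0.1598, 0.0001]
t 24.08 pos [0.4665 0.1569 0.249 ] yaw -0.0772 F [-1.04  0.16  0.59] M [ 0.007 -0.009  0.01 ] op 0.801
rv [0.0005, -0.0022, -0.0011] d [0.0302, 0.1569, 0.0005]
```

View pics/w12.png

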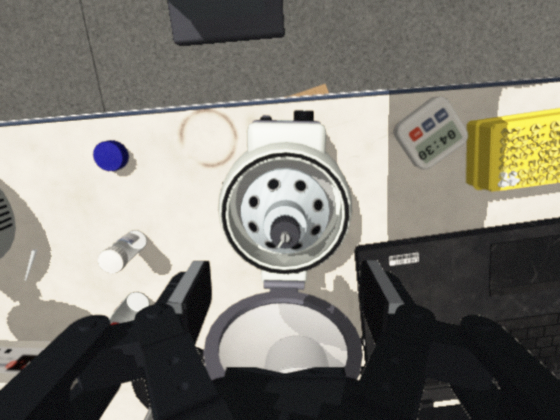

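View pics/s12.png

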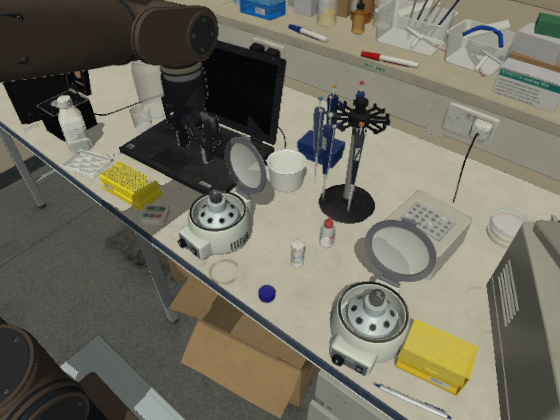

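The gripper is clear above the left spinner. The spinner's nut is at about (287,235) in the wrist view with its mark pointing about (282,247). The vial, dropper bottle and timer are where they were.

```bash
python3 -c "
from plant import ctrl
print(ctrl.sign_off())"
```

```text
the job is handed in; nothing more can be done
None
```

The loose rotor was on the left spinner, and its nut is now tight with the play gone. I did overshoot the hand-tight torque, and that turned its spindle slightly.

- **Finding the loose one:** I rocked both hubs left then right at about 6–8 N. The left spinner's hub travelled about 12 mm between the two push contacts, moving freely at about 1 N. The right spinner's travelled about 7 mm, which is just the finger clearance, so it is sound.
- **Tightening:** I turned the left nut about 1.25 rad clockwise, until it came up firm.
- **Where it went wrong:** the last two small steps peaked at about 0.40–0.48 N m, above the 0.20–0.35 N m hand-tight range. The slot and the rotor holes show the spindle gave about 0.03 rad (1.8°) against its brake. When I let go, the nut looked to have sprung back by about 0.06 rad.
- **Proof:** I rocked the left hub left then right again at 6.8 N and 6.5 N. Its travel is now about 7.3 mm, the same as the sound spinner, so the free play is gone.
- **Everything else:** I did not touch the right spinner's nut. The vial, dropper bottle and timer look unmoved in the last picture, and the gripper was clear of everything when I handed in at about 24 s.

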